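# Clear the scraps, then hold the sprung gauge rod at its length mark

## Task

Clear the bench for a length check: lay the two wood scraps (the square-section offcut and the wedge) side by side on the bottom of the deeper, wider plywood box, and the marker pen flat in the slim shallow plywood tray. Then take the upright tab of the sprung telescoping rod and pull it straight out until the tab is level with the blade of the brass length mark on the scale beside it, and finish while holding it there against the spring: do not let go. Do not shift the brass mark, and leave the two tape rolls and the screwdriver where they lie.

Things in the scene. Friction and masses are not known exactly. Their poses are not given: they have to be found in the camera images.
- offcut_mid (a point): Centre of the loose oak offcut, a plain square-section block 32 x 90 x 32 mm (x, y, z) lying on the bench; its long axis is y, and it is gripped across x. 70 g. Goes in the wood box.
- offcut: The oak offcut itself; origin at the centre of its underside, axes as point offcut_mid.
- wedge_mid (a point): A point on the middle of the loose wooden wedge, 9 mm above its underside. The wedge is 30 mm wide (x), 120 mm long (y) and tapers in height along y up to 26 mm at the thick end; its two long sides are upright and parallel, so it is gripped across x. 30 g. Goes in the wood box.
- wedge: The wooden wedge itself; origin at the middle of its underside, axes as point wedge_mid.
- marker_mid (a point): Centre of the loose marker pen (dark, with a cap), 18 mm thick, 128 mm long along y, lying on the bench 9 mm below this point; it is gripped across x. 20 g. Goes in the pen tray.
- marker: The marker pen itself; origin at the middle of its underside, long axis y.
- wood_box_in (a point): Centre of the inner floor (5 mm thick) of the wood box, the deeper and wider of the two fixed open plywood boxes: outside 120 x 144 x 38 mm (x, y, z), walls 5 mm, so 110 x 134 mm inside and rims 33 mm above this point. Its longer side is y. It stands at either of two places.
- pen_tray_in (a point): Centre of the inner floor (5 mm thick) of the pen tray, the slim shallow fixed open plywood tray: outside 80 x 164 x 18 mm (x, y, z), walls 5 mm, so 70 x 154 mm inside and rims 13 mm above this point. Its long side is y. It stands at the other of the two places.
- gauge: The length gauge, fixed to the bench: plywood board 300 x 100 x 12 mm (x, y, z; origin at the centre of its underside) with a metal tube along x, 40 mm above the bench, tube and clamps up to 57 mm high, on its -x half; the rod slides out of the tube towards the gauge's +x. A scale strip lies along x at y = +37 mm.
- tab (a point): On the rod's pull tab: a black upright plate, 12 mm thick (x), 44 mm wide (y), from 22 to 98 mm above the bench, on the end of the 13 mm thick steel rod that comes out of the tube at 40 mm height. This point is in the middle of the plate's thickness and width, 80 mm above the bench (18 mm below the plate's top); +x is the way it is pulled out. Free on both faces above the rod and tube (57 mm). Grip it across its thickness (along x) or across its width (along y).
- rod: The sliding rod with its tab; axes as the gauge; x is the way it is drawn out, by up to 100 mm to its end stop. It starts fully in. The spring pulls it back in with about 3 N when in, 0.5 N more per cm drawn out (about 6.5 N at 70 mm), plus under 1 N of friction and damping; it springs back in if let go.
- mark (a point): Tip of the length mark: an upright brass blade 3 mm thick on a brass rider clamped to the scale strip, 37 mm to the gauge's +y side of the rod axis; the tip is 44 mm above the bench. Axes as the gauge: the tab is level with the mark when point tab has x = 0 in this frame. It stands 50 to 85 mm out from the tab's start and must not be shifted.
- yellow_tape_mid (a point): Centre of the yellow roll of tape, 96 mm across, 19 mm high, lying flat: a bystander.
- masking_tape_mid (a point): Centre of the cream roll of masking tape, 90 mm across, 25 mm high, lying flat: a bystander.
- screwdriver_mid (a point): Middle of the screwdriver, 183 mm long, 26 mm high: a bystander.

How it is judged:
By the outcome, as a careful person would: the job done as asked, in the order asked, and still so for the second after the job is handed in, while the arm keeps its last pose, push and grip.
It also fails if it takes over 67 s, if anything falls off the work surface, if the arm or the gripper's body presses on something with over 40 N, if the wrist force passes 120 N, or if a joint passes its speed limit or range.

## Robot

A 6-joint arm with a two-finger parallel gripper is mounted at the origin on a cart in front of the work surface, level with it; the furniture and walls round the work are solid. World frame = base frame: x ahead of the robot, y to its left, z up, the work surface at z = 0. Lengths are in m, angles in rad, forces in N, time in s.
With the tool pointing down it reaches from about 0.35 to 0.975 m from the base axis. Payload 4.9 kg.
Tool frame: the origin (TCP) lies midway between the tips of the shut fingers; the grasp point (between the pads) lies 19 mm behind it; z points along the fingers, y is the direction in which the jaws open and shut (so a half turn about z gives the same grasp; the last joint's range is limited). The gripper opens to 85 mm and grips with 20 to 120 N. Pads are 22 mm wide; open, the fingers measure 114 mm over their backs; the gripper's body (76 mm by 85 mm) begins 54 mm behind the grasp point. The pads swing forward as they close: fully open they stand 13 mm farther back than shut.
Start: joints at [-1.275, 0.053, 1.613, -0, 1.476, -0.119], TCP at [0.252, -0.572, 0.231] pointing down, gripper open.
Joint ranges: [-3.01, 3.01], [-1.01, 2.22], [0.06, 2.58], [-1.02, 4.17], [0.09, 2.62], [-3.14, 3.14]. Speed limits (rad/s): [2.57, 2.57, 3.14, 3.14, 3.14, 3.14].

## Interface

Orientations are given as a rotation vector (axis times angle).
In Python, from station import ctrl gives the robot as it stands.
- The arm moves only by the tool play_rows, never from a script. Its argument "motion" is a list that holds one entry, the list of rows, each a list of 7 numbers: the closure, from -1 (fully open) to 1 (shut), then the shift along the tool's x, y, z in cm, then the turn, a rotation vector about the tool's x, y, z in degrees. A call has 1 to 20 rows; each row is the pose to reach, as a shift and turn from the pose measured when the call began, along the tool's axes at that moment; what a row does not reach only later rows make up. A row lasts 1/8 s, in which the tool goes at most 62.5 mm and 10.7 degrees, less where a joint would pass 70% of its speed; a pose out of reach is approached as far as the arm can. A call with a gripper value outside its range is refused whole. The fingers move at their own pace and stop on an object; "newtons" is the grip in N (left out, the last holds). Time passes only in rows, so rows that repeat a pose let the fingers close. It gives the time, the measured TCP pose, the force and the opening at its end, in the units of the state.
- ctrl.get_obs(): the state, without advancing time (a new reading comes with each control period).
- ctrl.get_image(name): name is "side" or "top"; returns a dict with "color" (420x560x3 uint8, red, green, blue), "mtx" (3x3 intrinsics, pixels), "T" (4x4, takes a point from camera to world coordinates). Camera axes: x right, y up, looking along -z (the intrinsics and any distortion apply to the point x, -y, -z); pixel columns grow to the right and rows downward; lengths in m; the calibration is good to about 2 mm. A picture is of the moment at which its call begins. There is no depth.
- ctrl.finish_job(): hands the job in, once; it reports no verdict.
The state is a dict: "t": time; "q": joint angles; "dq": joint speeds; "effort": joint torques, N m; "tool_pos": TCP position; "tool_rot": TCP orientation; "contact_force": force on the tool from outside, world axes, zero at the start; "wrist_torque": the same for the moment, N m; "opening": finger opening in m.
Only numpy, scipy, OpenCV 4.12 (cv2) and the standard library are available. Lean on these libraries where they do the work, as an engineer would, in place of code of your own. Each camera call takes 0.05 s, during which the arm holds its last target.

## Working session

There is one attempt and no reset: what is moved stays moved. The work goes in short steps, Python scripts to look and compute and a tool call to move; the robot and the scene stay as the last step left them, time stands still between calls to the robot, and variables do not carry over. Pictures are saved under pics/ and viewed, and the job is handed in when it is done.

Besides the shell and the picture viewer there is one more tool, called after "Emit:" as name(argument=value, ...), one argument or row to a line, values as JSON. play_rows: Moves the arm, as the interface text tells. Its arguments: {"type":"object","properties":{"motion":{"type":"array"},"newtons":{"type":"number"}},"required":["motion"]}

```bash
ls; mkdir -p pics; python3 - <<'E'
from station import ctrl
import cv2
print(ctrl.get_obs())
for n in("side","top"):
    i=ctrl.get_image(n); cv2.imwrite(f"pics/{n}0.png",i["color"][:,:,::-1]); print(n,i["mtx"],i["T"],[k for k in i])
E
```

```text
pics
{'t': 0.0, 'q': array([-1.27501888e+00,  5.33860482e-02,  1.61429753e+00,  2.90379396e-05,
        1.47596974e+00, -1.19017641e-01]), 'dq': array([-7.36717387e-04,  7.78237029e-04, -7.52164242e-05, -1.58620331e-03,
       -2.29726054e-04,  1.44252428e-03]), 'effort': array([ 3.97550912e-04, -3.93674397e+01, -3.70178246e+01, -3.78607319e-05,
        6.85645049e-03,  2.04085239e-05]), 'tool_pos': array([ 0.25169357, -0.57140741,  0.2300428 ]), 'tool_rot': array([-3.07225842e+00, -6.46470185e-01,  2.40320050e-04]), 'contact_force': array([ 0.38174466, -0.45802647, -0.53566801]), 'wrist_torque': array([ 0.03279499, -0.05436034, -0.02489063]), 'opening': 0.08537578108480107}
side [[440.37328912   0.         274.93160131]
 [  0.         440.37328912 218.44577176]
 [  0.           0.           1.        ]] [[ 0.97938317  0.07155757 -0.18891301  0.18663518]
 [-0.2020025   0.35569332 -0.91251151 -1.465862  ]
 [ 0.00189799  0.93185931  0.36281486  0.70642166]
 [ 0.          0.          0.          1.        ]] ['color', 'mtx', 'T']
top [[537.7337646    0.         286.62759843]
 [  0.         537.7337646  207.70659815]
 [  0.           0.           1.        ]] [[ 1.97936649e-02  9.76994349e-01 -2.12344656e-01  1.18251320e-01]
 [-9.99797381e-01  2.01198053e-02 -6.25013533e-04  6.54387269e-02]
 [ 3.66169844e-03  2.12314002e-01  9.77194636e-01  1.85789461e+00]
 [ 0.00000000e+00  0.00000000e+00  0.00000000e+00  1.00000000e+00]] ['color', 'mtx', 'T']
```

View pics/side0.png

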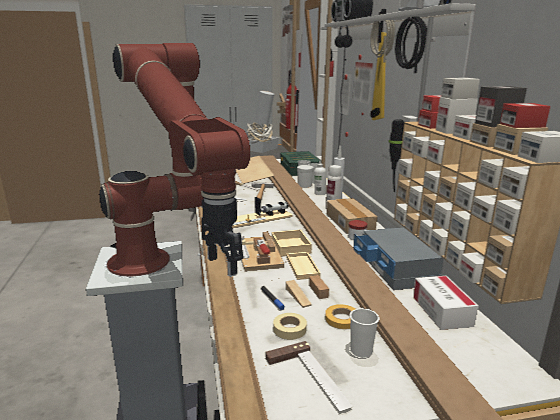

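View pics/top0.png

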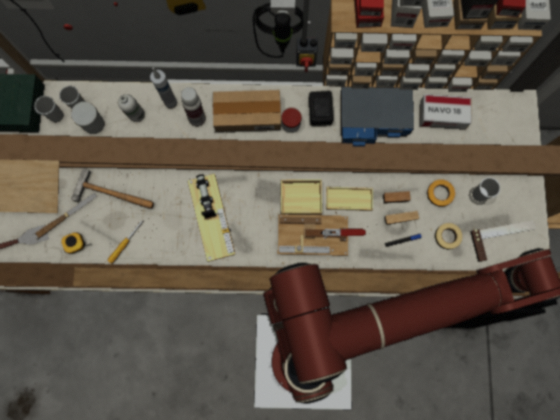

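```bash
cat > h.py <<'E'
import numpy as np, cv2
from station import ctrl
def img(n):
    i=ctrl.get_image(n); return i["color"][:,:,::-1].copy(),i["mtx"],i["T"]
def ray(K,T,u,v):
    d=np.array([(u-K[0,2])/K[0,0],-(v-K[1,2])/K[1,1],-1.]); return T[:3,3],T[:3,:3]@d
def pt(K,T,u,v,z):
    o,d=ray(K,T,u,v); return o+d*(z-o[2])/d[2]
def proj(K,T,p):
    c=T[:3,:3].T@(np.asarray(p,float)-T[:3,3]); return np.array([K[0,2]+K[0,0]*c[0]/-c[2],K[1,2]+K[1,1]*c[1]/c[2]*1.0]) if 0 else np.array([K[0,2]+K[0,0]*c[0]/(-c[2]),K[1,2]-K[1,1]*c[1]/(-c[2])])
def crop(im,x0,y0,x1,y1,s,name):
    cv2.imwrite("pics/"+name,cv2.resize(im[y0:y1,x0:x1],None,fx=s,fy=s,interpolation=cv2.INTER_CUBIC))
E
python3 - <<'E'
import cv2
from h import crop
t=cv2.imread("pics/top0.png"); s=cv2.imread("pics/side0.png")
crop(t,270,170,470,270,4,"t1.png"); crop(t,170,165,270,270,5,"t2.png"); crop(s,230,170,360,345,3.4,"s1.png")
E
```

```text
(no output)
```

View pics/t1.png

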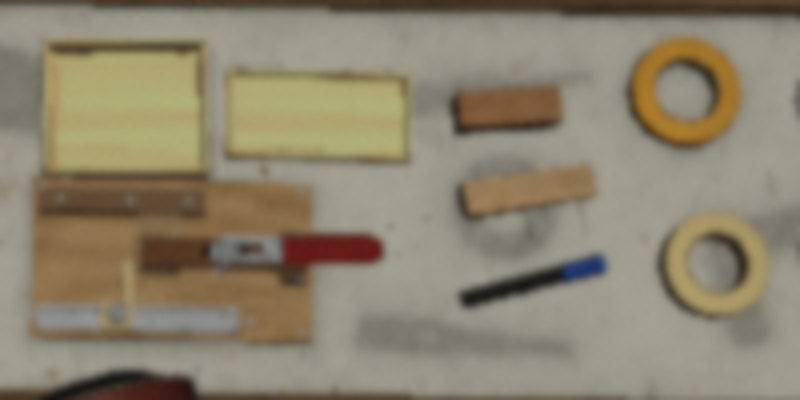

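View pics/t2.png

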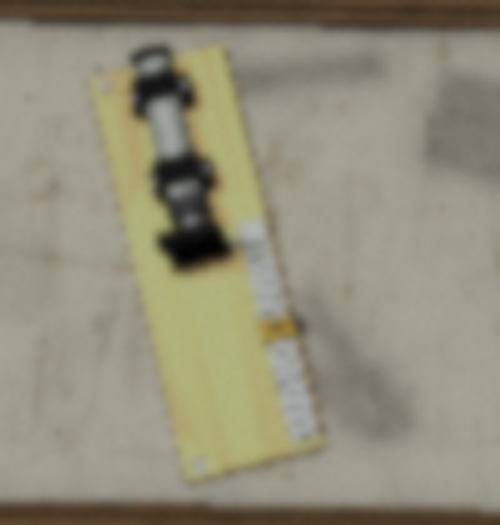

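View pics/s1.png

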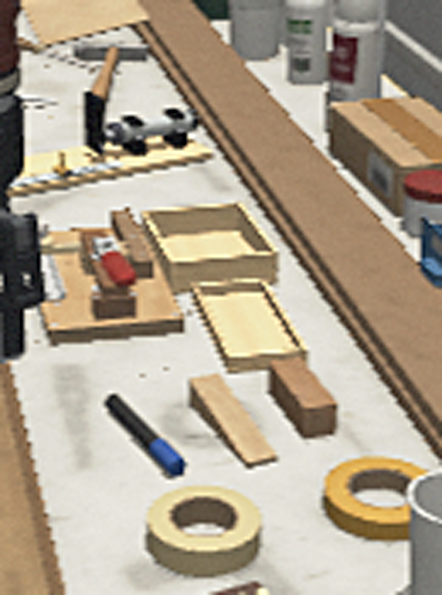

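```bash
python3 - <<'E'
import cv2,numpy as np
from h import *
t=cv2.imread("pics/top0.png"); s=cv2.imread("pics/side0.png")
_,K,T=img("top");_,Ks,Ts=img("side")
hsv=cv2.cvtColor(t,cv2.COLOR_BGR2HSV)
def show(name,roi,mask,z):
    x0,y0,x1,y1=roi; m=np.zeros_like(mask); m[y0:y1,x0:x1]=mask[y0:y1,x0:x1]
    c=max(cv2.findContours(m,cv2.RETR_EXTERNAL,cv2.CHAIN_APPROX_NONE)[0],key=cv2.contourArea)
    r=cv2.minAreaRect(c); 
    w=np.array([pt(K,T,u,v,z)[:2] for u,v in c[:,0,:].astype(float)]).astype(np.float32)
    R=cv2.minAreaRect(w*1000); b=cv2.boxPoints(R)
    e=b[1]-b[0],b[2]-b[1]; L=max(e,key=lambda a:np.hypot(*a)); 
    print(name,"px",np.round(r[0],1),"world mm",np.round(R[0],1),"size",np.round(R[1],1),"+3.6px; long dir deg",round(np.degrees(np.arctan2(L[1],L[0]))%180,1))
sat=hsv[...,1]; 
for a in ((385,192),(397,197),(400,217),(415,240),(395,242),(303,197),(350,199),(340,215),(395,230)): print(a,hsv[a[1],a[0]])
wood=((sat>75)).astype(np.uint8)
show("offcut",(378,186,415,205),wood,.032)
show("wedge",(378,206,425,226),wood,.015)
dark=(((hsv[...,2]<110)|(sat>100))).astype(np.uint8)
show("marker",(380,228,426,250),dark,.009)
yel=((sat>60)&(hsv[...,2]>90)).astype(np.uint8)
show("traysmall",(324,184,378,212),yel,.018)
show("box",(278,176,325,216),yel,.038)
show("gauge",(180,170,245,265),((sat>60)).astype(np.uint8),.012)
cv2.imwrite("pics/m0.png",cv2.resize((wood*255)[165:270,170:470],None,fx=2.6,fy=2.6))
E
```

```text
(385, 192) [ 17  63 117]
(397, 197) [ 14 137 125]
(400, 217) [ 17 107 150]
(415, 240) [ 20  12 127]
(395, 242) [15 18 29]
(303, 197) [ 27  91 174]
(350, 199) [ 25  92 175]
(340, 215) [ 19  66 146]
(395, 230) [ 22  30 126]
offcut px [396.5 196.4] world mm [ 563.2 -316.4] size [35.8 90.6] +3.6px; long dir deg 94.6
wedge px [401.4 217.1] world mm [ 493.2 -335.1] size [ 30.9 116.9] +3.6px; long dir deg 100.0
marker px [402.4 240. ] world mm [ 413.5 -338. ] size [ 17.7 129.3] +3.6px; long dir deg 105.9
traysmall px [349.  198.5] world mm [ 556.9 -151.8] size [162.4  82.5] +3.6px; long dir deg 89.5
box px [301. 197.] world mm [553.3  17.8] size [128.7 158.9] +3.6px; long dir deg 91.2
gauge px [211.  217.2] world mm [482.  330.9] size [300.6 101.6] +3.6px; long dir deg 16.5
```

View pics/m0.png

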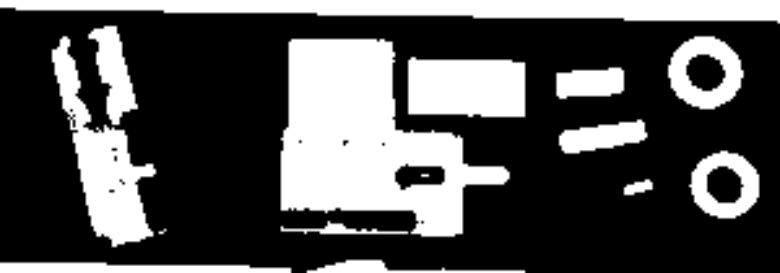

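```bash
python3 - <<'E'
import cv2,numpy as np
from h import *
t=cv2.imread("pics/top0.png"); s=cv2.imread("pics/side0.png")
_,K,T=img("top");_,Ks,Ts=img("side")
for nm,px,z in (("off",(396.5,196.4),.016),("wedge",(401.4,217.1),.008),("marker",(402.4,240),.009),("tray",(349,198.5),.009)):
    print(nm,pt(K,T,*px,z).round(4))
# box row/col profiles
h=cv2.cvtColor(t,cv2.COLOR_BGR2HSV)
print("col300",[(v,*h[v,300]) for v in range(176,222)])
print("row195",[(u,*h[195,u]) for u in list(range(276,288))+list(range(316,332))])
for l in (("off",[.567,-.3195,.032]),("wedge",[.4965,-.336,.015]),("mark",[.4135,-.338,.009])): print(l[0],proj(Ks,Ts,l[1]).round(1))
E
python3 - <<'E'
import cv2
s=cv2.imread("pics/side0.png");t=cv2.imread("pics/top0.png")
cv2.imwrite("pics/s2.png",cv2.resize(s[225:315,235:335],None,fx=6,fy=6,interpolation=cv2.INTER_NEAREST))
cv2.imwrite("pics/s3.png",cv2.resize(s[195:235,225:300],None,fx=10,fy=10,interpolation=cv2.INTER_NEAREST))
cv2.imwrite("pics/t3.png",cv2.resize(t[170:265,185:240],None,fx=6,fy=6,interpolation=cv2.INTER_NEAREST))
E
```

```text
off [ 0.5672 -0.3197  0.016 ]
wedge [ 0.4948 -0.3368  0.008 ]
marker [ 0.4135 -0.338   0.009 ]
tray [ 0.5578 -0.1531  0.009 ]
col300 [(176, np.uint8(24), np.uint8(25), np.uint8(156)), (177, np.uint8(26), np.uint8(26), np.uint8(158)), (178, np.uint8(25), np.uint8(37), np.uint8(159)), (179, np.uint8(25), np.uint8(59), np.uint8(155)), (180, np.uint8(22), np.uint8(83), np.uint8(132)), (181, np.uint8(20), np.uint8(106), np.uint8(99)), (182, np.uint8(25), np.uint8(99), np.uint8(106)), (183, np.uint8(27), np.uint8(91), np.uint8(146)), (184, np.uint8(27), np.uint8(89), np.uint8(169)), (185, np.uint8(26), np.uint8(91), np.uint8(174)), (186, np.uint8(25), np.uint8(93), np.uint8(175)), (187, np.uint8(26), np.uint8(92), np.uint8(175)), (188, np.uint8(27), np.uint8(89), np.uint8(175)), (189, np.uint8(27), np.uint8(89), np.uint8(175)), (190, np.uint8(28), np.uint8(89), np.uint8(175)), (191, np.uint8(28), np.uint8(87), np.uint8(175)), (192, np.uint8(28), np.uint8(88), np.uint8(176)), (193, np.uint8(28), np.uint8(85), np.uint8(176)), (194, np.uint8(29), np.uint8(84), np.uint8(176)), (195, np.uint8(2
[... 2105 characters left out ...]
np.uint8(29), np.uint8(84), np.uint8(158)), (320, np.uint8(26), np.uint8(84), np.uint8(140)), (321, np.uint8(25), np.uint8(68), np.uint8(146)), (322, np.uint8(23), np.uint8(46), np.uint8(149)), (323, np.uint8(25), np.uint8(29), np.uint8(149)), (324, np.uint8(25), np.uint8(28), np.uint8(156)), (325, np.uint8(23), np.uint8(39), np.uint8(158)), (326, np.uint8(23), np.uint8(68), np.uint8(157)), (327, np.uint8(24), np.uint8(87), np.uint8(159)), (328, np.uint8(26), np.uint8(88), np.uint8(168)), (329, np.uint8(28), np.uint8(88), np.uint8(174)), (330, np.uint8(27), np.uint8(86), np.uint8(175)), (331, np.uint8(28), np.uint8(85), np.uint8(176))]
off [320.1 281. ]
wedge [299.2 290.8]
mark [272.6 295.7]
```

View pics/s2.png

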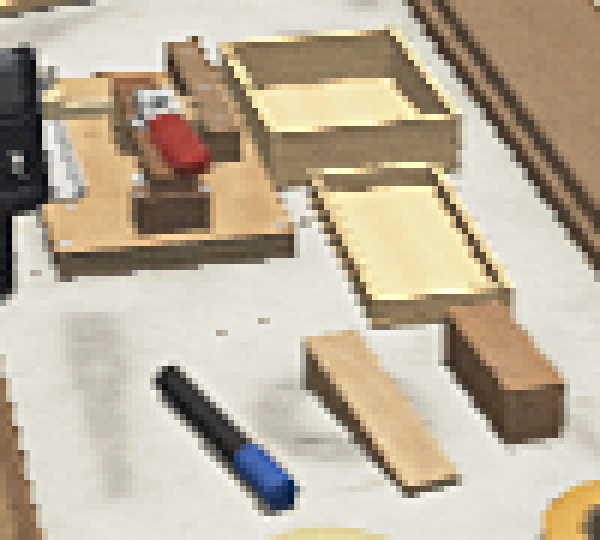

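View pics/s3.png

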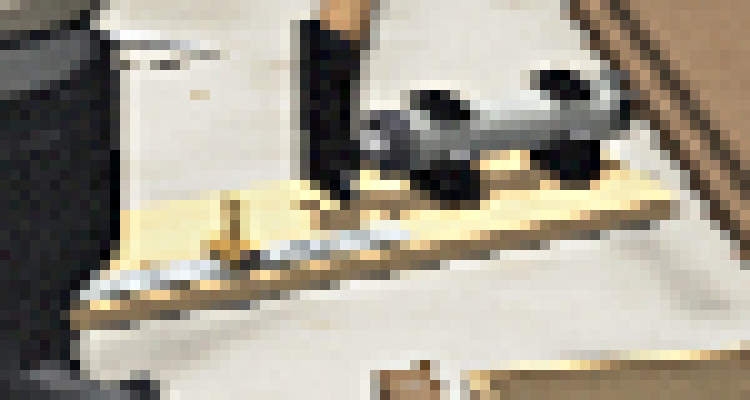

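View pics/t3.png

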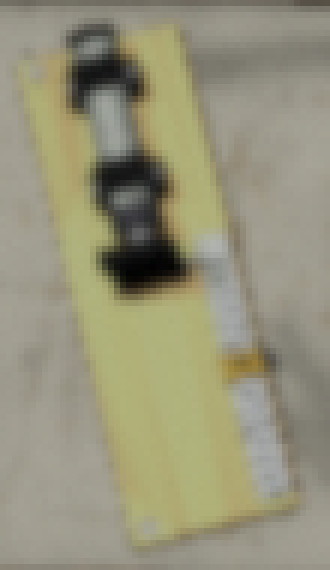

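```bash
cat >> h.py <<'E'
from scipy.spatial.transform import Rotation as Rn
def goal(*ps):
    """ps: (x,y,z,yaw_of_tool_y deg); prints row numbers relative to present pose"""
    o=ctrl.get_obs(); R=Rn.from_rotvec(o["tool_rot"]); p=np.array(o["tool_pos"])
    print("t",round(o["t"],2),"pos",p.round(4),"yawy",np.degrees(np.arctan2(*R.as_matrix()[1::-1,1])).round(1),"zt",R.as_matrix()[:,2].round(3),"F",o["contact_force"].round(1),"open",round(o["opening"],4),"q",o["q"].round(2))
    for x,y,z,a in ps:
        a=np.radians(a); Y=np.array([np.cos(a),np.sin(a),0]);Z=np.array([0,0,-1.]);G=np.c_[np.cross(Y,Z),Y,Z]
        d=R.inv().apply(np.array([x,y,z])-p)*100
        r=np.degrees((R.inv()*Rn.from_matrix(G)).as_rotvec())
        print((x,y,z),d.round(2).tolist(),r.round(1).tolist(),"rows>=",int(max(np.ceil(np.linalg.norm(d)/6.25),np.ceil(np.linalg.norm(r)/10.7))))
E
python3 - <<'E'
from h import *
_,K,T=img("top");print("box",pt(K,T,301,196.8,.019))
goal((.567,-.320,.15,4.6),(.567,-.320,.06,4.6),(.567,-.320,.004,4.6),(.567,-.32,.18,4.6))
E
```

```text
box [0.55811135 0.01687764 0.019     ]
t 0.35 pos [ 0.2518 -0.5718  0.231 ] yawy -66.2 zt [-0.  0. -1.] F [ 0.1  1.  -0.1] open 0.0852 q [-1.27  0.05  1.61  0.    1.48 -0.12]
(0.567, -0.32, 0.15) [38.99, -10.34, 8.11] [-0.0, -0.0, -70.8] rows>= 7
(0.567, -0.32, 0.06) [38.99, -10.34, 17.11] [-0.0, -0.0, -70.8] rows>= 8
(0.567, -0.32, 0.004) [38.99, -10.34, 22.71] [-0.0, -0.0, -70.8] rows>= 8
(0.567, -0.32, 0.18) [38.99, -10.34, 5.11] [-0.0, -0.0, -70.8] rows>= 7
```

Emit:
play_rows(
  motion=[
    [[-0.29,39,-10.3,8,0,0,-70.8],[-0.29,39,-10.3,8,0,0,-70.8],[-0.29,39,-10.3,8,0,0,-70.8],[-0.29,39,-10.3,8,0,0,-70.8],[-0.29,39,-10.3,8,0,0,-70.8],[-0.29,39,-10.3,8,0,0,-70.8],[-0.29,39,-10.3,8,0,0,-70.8],[-0.29,39,-10.3,8,0,0,-70.8],[-0.29,39,-10.3,17,0,0,-70.8],[-0.29,39,-10.3,17,0,0,-70.8],[-0.29,39,-10.3,17,0,0,-70.8]],
  ],
  newtons=40,
)

```text
t: 1.72
tool_pos: [0.5645, -0.3199, 0.058]
tool_rot: [-2.129, -2.301, 0.001]
contact_force: [-0.4, 0.6, 1.3]
opening: 0.0553
```

```bash
python3 - <<'E'
from h import *
goal((.567,-.320,.004,4.6),(.567,-.32,.18,4.6))
t,K,T=img("top");crop(t,270,170,470,270,4,"t4.png")
t,K,T=img("side");crop(t,235,225,375,315,5.5,"s4.png")
E
```

```text
t 1.73 pos [ 0.5645 -0.3199  0.058 ] yawy 4.5 zt [-0.005  0.004 -1.   ] F [-0.4  0.6  1.3] open 0.0553 q [-0.63  0.27  1.67 -0.    1.2  -0.71]
(0.567, -0.32, 0.004) [-0.05, 0.27, 5.4] [-0.3, -0.2, -0.1] rows>= 1
(0.567, -0.32, 0.18) [0.02, 0.18, -12.2] [-0.3, -0.2, -0.1] rows>= 2
```

View pics/t4.png

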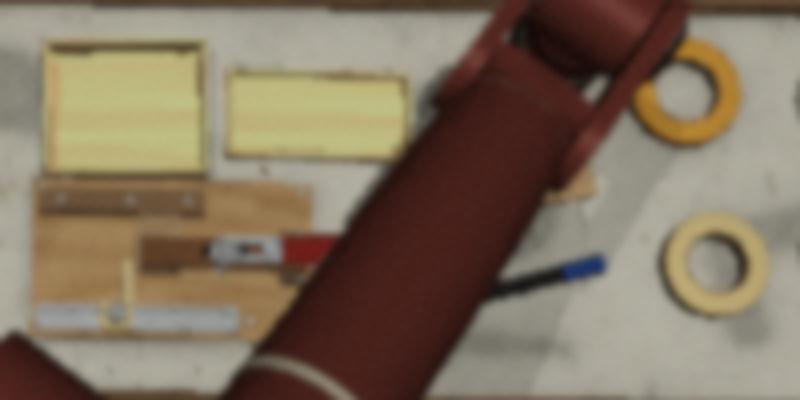

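View pics/s4.png

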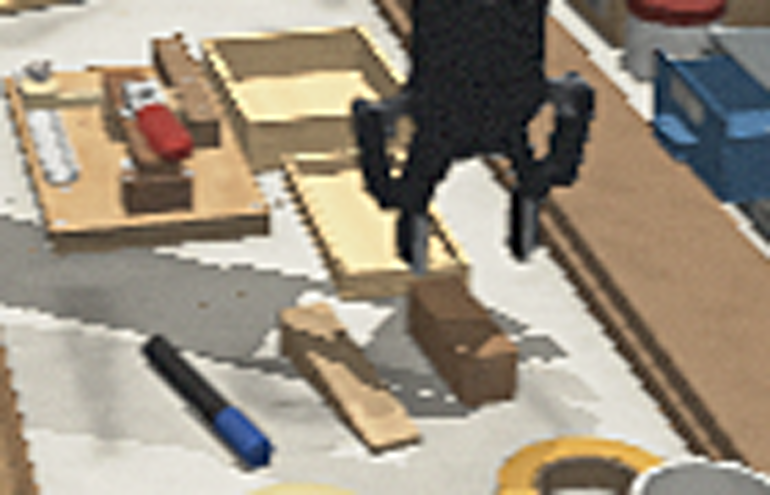

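Emit:
play_rows(
  motion=[
    [[-0.29,0,0.25,3,0,0,0],[-0.29,0,0.25,5.3,0,0,0],[-0.29,0,0.25,5.4,0,0,0],[-0.29,0,0.25,5.4,0,0,0],[1,0,0.25,5.4,0,0,0],[1,0,0.25,5.4,0,0,0],[1,0,0.25,5.4,0,0,0],[1,0,0.25,5.4,0,0,0],[1,0,0.25,5.4,0,0,0],[1,0,0.25,5.4,0,0,0]],
  ],
  newtons=40,
)

```text
t: 3.08
tool_pos: [0.5709, -0.3221, 0.0101]
tool_rot: [2.13, 2.304, 0.001]
contact_force: [-0.2, 0.1, 4.8]
opening: 0.0314
```

```bash
python3 - <<'E'
from h import *
goal((.567,-.320,.10,4.6),(.576,.017,.10,0))
t,K,T=img("side");crop(t,235,225,375,315,5.5,"s5.png")
E
```

```text
t 3.08 pos [ 0.5709 -0.3221  0.0101] yawy 4.5 zt [ 0.003 -0.002 -1.   ] F [-0.2  0.1  4.8] open 0.0314 q [-0.63  0.34  1.68  0.    1.12 -0.71]
(0.567, -0.32, 0.1) [0.22, -0.35, -9.0] [0.2, 0.1, -0.1] rows>= 2
(0.576, 0.017, 0.1) [33.75, 3.19, -9.07] [0.2, 0.1, 4.5] rows>= 6
```

View pics/s5.png

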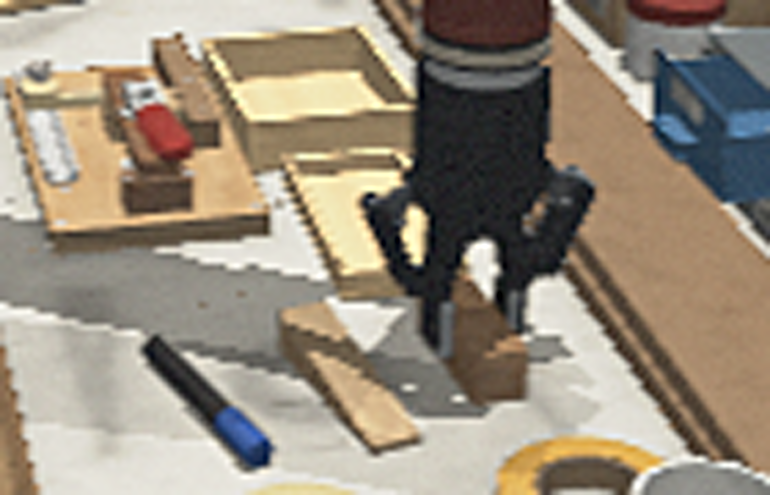

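Emit:
play_rows(
  motion=[
    [[1,0,0,-5,0,0,0],[1,0,0,-10,0,0,0],[1,5,0.5,-10,0,0,0],[1,10,1,-10,0,0,2],[1,15,1.5,-10,0,0,4.5],[1,20,2,-10,0,0,4.5],[1,25,2.5,-10,0,0,4.5],[1,30,3,-10,0,0,4.5],[1,33.8,3.2,-10,0,0,4.5],[1,33.8,3.2,-10,0,0,4.5],[1,33.8,3.2,-10,0,0,4.5]],
  ],
)

```text
t: 4.5
tool_pos: [0.5758, 0.0173, 0.1089]
tool_rot: [2.219, 2.219, -0.0]
contact_force: [0.4, 0.3, -1.3]
opening: 0.0314
```

```bash
python3 - <<'E'
from h import *
goal((.576,.017,.06,0),(.576,.017,.017,0))
t,K,T=img("side");crop(t,235,205,335,285,6,"s6.png")
t,K,T=img("top");crop(t,250,150,350,250,5,"t6.png")
E
```

```text
t 4.5 pos [0.5758 0.0173 0.1089] yawy -0.0 zt [ 0.002 -0.003 -1.   ] F [ 0.4  0.3 -1.3] open 0.0314 q [-0.1   0.04  1.84 -0.    1.26 -0.1 ]
(0.576, 0.017, 0.06) [-0.02, 0.01, 4.89] [0.1, 0.1, -0.0] rows>= 1
(0.576, 0.017, 0.017) [-0.01, 0.0, 9.19] [0.1, 0.1, -0.0] rows>= 2
```

View pics/s6.png

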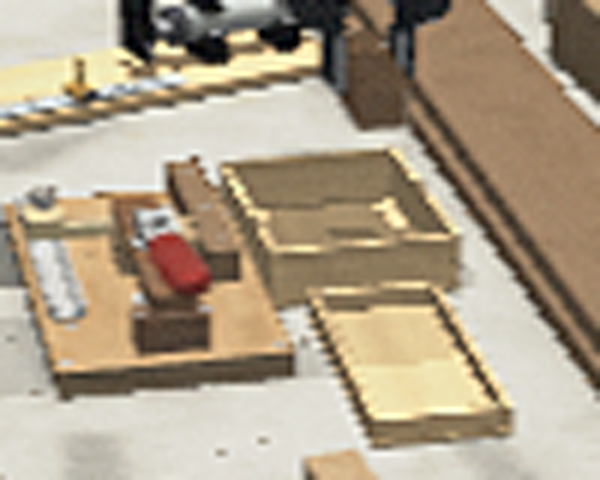

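View pics/t6.png

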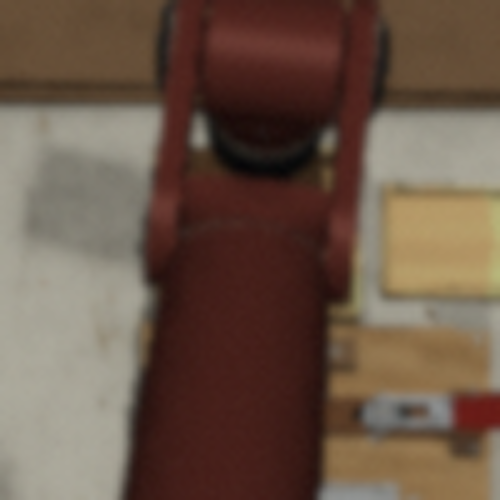

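```bash
python3 - <<'E'
from h import *
_,K,T=img("side")
for n,(u,v) in dict(nl=(280,245.8),nr=(311.3,244.2),fr=(300.8,230.3),fl=(272,232.2)).items(): print(n,pt(K,T,u,v,.038).round(3))
for a in (-.06,.06):
  for b in (-.072,.072): print((.558+a,.017+b),proj(K,T,(.558+a,.017+b,.038)).round(1))
print("off bottom now",proj(K,T,(.576-.016,.017-.047,.099)),proj(K,T,(.576+.016,.017-.047,.099)))
E
```

```text
nl [ 0.498 -0.055  0.038]
nr [ 0.612 -0.064  0.038]
fr [0.608 0.07  0.038]
fl [0.494 0.074 0.038]
(0.49800000000000005, -0.05499999999999999) [280.1 245.8]
(0.49800000000000005, 0.089) [272.3 230.6]
(0.6180000000000001, -0.05499999999999999) [312.2 243.1]
(0.6180000000000001, 0.089) [302.  228.3]
off bottom now [295.41250306 226.30844171] [303.92270396 225.65145048]
```

Emit:
play_rows(
  motion=[
    [[1,0,-0.4,5,0,0,0],[1,0,-0.4,8,0,0,0],[1,0,-0.4,9,0,0,0],[1,0,-0.4,9.3,0,0,0],[1,0,-0.4,9.3,0,0,0],[1,0,-0.4,9.3,0,0,0]],
  ],
)

```text
t: 5.4
tool_pos: [0.5736, 0.0161, 0.0178]
tool_rot: [2.219, 2.215, 0.003]
contact_force: [0.5, -0.3, -0.8]
opening: 0.0313
```

```bash
python3 - <<'E'
from h import *
goal((.572,.017,.10,0),(.572,.017,.017,0))
t,K,T=img("side");crop(t,235,205,335,285,6,"s7.png")
E
```

```text
t 5.4 pos [0.5736 0.0161 0.0178] yawy -0.1 zt [ 0.006 -0.003 -1.   ] F [ 0.5 -0.3 -0.8] open 0.0313 q [-0.1   0.16  1.88 -0.    1.09 -0.1 ]
(0.572, 0.017, 0.1) [0.07, -0.11, -8.22] [0.3, 0.2, -0.1] rows>= 2
(0.572, 0.017, 0.017) [0.09, -0.16, 0.08] [0.3, 0.2, -0.1] rows>= 1
```

View pics/s7.png

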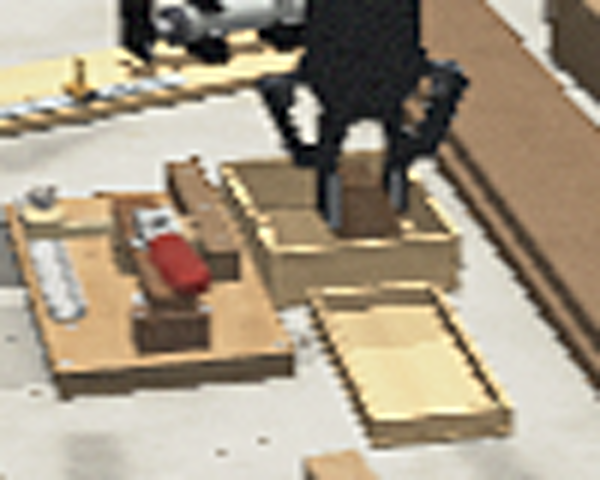

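Emit:
play_rows(
  motion=[
    [[1,0,0,0.3,0,0,0],[1,0,0,0.4,0,0,0],[0.04,0,0,0.4,0,0,0],[0.04,0,0,0.4,0,0,0],[0.04,0,0,0.4,0,0,0],[0.04,0,0,-4,0,0,0],[0.04,0,0,-7,0,0,0],[1,0,-4.2,-7,0,0,0],[1,0,-4.2,-7,0,0,0],[1,0,-4.2,-7,0,0,0],[1,0,-4.2,-3,0,0,0],[1,0,-4.2,0,0,0,0],[1,0,-4.2,0.4,0,0,0],[1,0,-4.2,0.4,0,0,0]],
  ],
)

```text
t: 7.2
tool_pos: [0.5324, 0.0162, 0.0139]
tool_rot: [2.219, 2.215, 0.004]
contact_force: [0.6, 0.3, -0.1]
opening: -0.0001
```

```bash
python3 - <<'E'
from h import *
goal((.556,.017,.013,0))
t,K,T=img("side");crop(t,235,205,335,285,6,"s8.png")
E
```

```text
t 7.2 pos [0.5324 0.0162 0.0139] yawy -0.1 zt [ 0.006 -0.003 -1.   ] F [ 0.6  0.3 -0.1] open -0.0001 q [-0.11  0.07  1.98 -0.    1.08 -0.11]
(0.556, 0.017, 0.013) [0.09, 2.36, 0.1] [0.3, 0.2, -0.1] rows>= 1
```

View pics/s8.png

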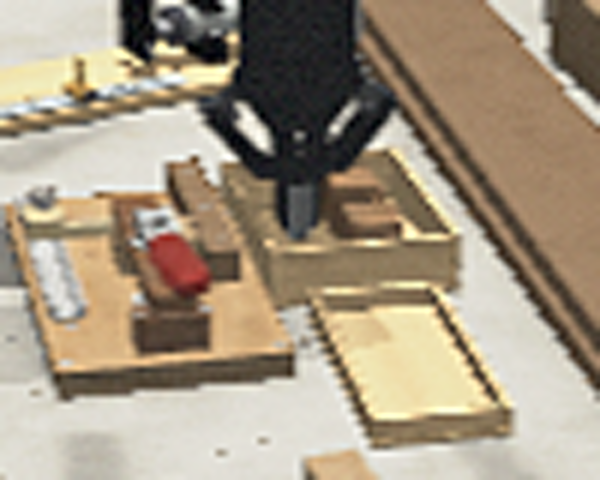

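Emit:
play_rows(
  motion=[
    [[1,0,1,0.1,0,0,0],[1,0,1.8,0.1,0,0,0],[1,0,2.4,0.1,0,0,0],[1,0,2.9,0.1,0,0,0],[1,0,2.9,0.1,0,0,0]],
  ],
)

```text
t: 7.88
tool_pos: [0.5623, 0.0161, 0.0138]
tool_rot: [2.218, 2.214, 0.005]
contact_force: [0.7, -0.5, 0.8]
opening: 0.0
```

```bash
python3 - <<'E'
from h import *
t,K,T=img("side");crop(t,235,205,335,285,6,"s9.png")
goal((.556,.017,.10,0),(.497,-.330,.10,10),(.497,-.330,.06,10))
E
```

```text
t 7.92 pos [0.562  0.0161 0.0137] yawy -0.1 zt [ 0.007 -0.003 -1.   ] F [-0.   0.7 -0.2] open -0.0003 q [-0.1   0.14  1.91 -0.    1.08 -0.1 ]
(0.556, 0.017, 0.1) [0.07, -0.53, -8.63] [0.4, 0.2, -0.1] rows>= 2
(0.497, -0.33, 0.1) [-34.64, -6.37, -8.58] [0.4, 0.2, -10.1] rows>= 6
(0.497, -0.33, 0.06) [-34.63, -6.4, -4.58] [0.4, 0.2, -10.1] rows>= 6
```

View pics/s9.png

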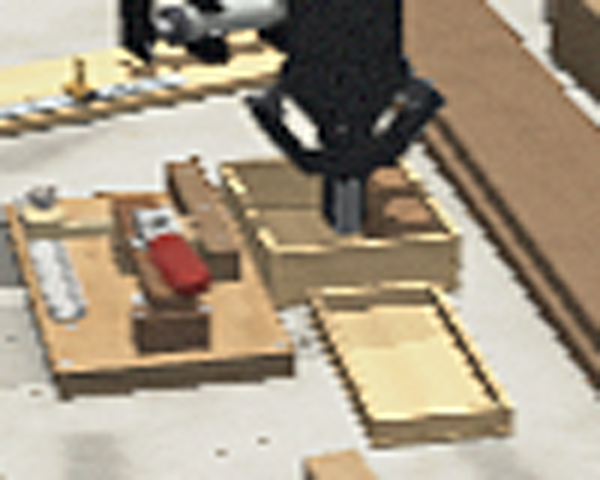

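Emit:
play_rows(
  motion=[
    [[1,0,-0.5,-5,0,0,0],[1,0,-0.5,-10,0,0,0],[-0.18,-5,-1,-10,0,0,0],[-0.18,-11,-2,-10,0,0,-3],[-0.18,-17,-3,-10,0,0,-6],[-0.18,-23,-4.2,-10,0,0,-9],[-0.18,-29,-5.2,-10,0,0,-10],[-0.18,-34.5,-6.7,-10,0,0,-10],[-0.18,-34.5,-6.7,-7,0,0,-10],[-0.18,-34.5,-6.7,-4,0,0,-10],[-0.18,-34.5,-6.7,-4,0,0,-10],[-0.18,-34.5,-6.7,-4,0,0,-10]],
  ],
)

```text
t: 9.43
tool_pos: [0.4946, -0.3289, 0.0552]
tool_rot: [2.016, 2.398, 0.004]
contact_force: [0.8, 0.5, 0.3]
opening: 0.0504
```

```bash
python3 - <<'E'
from h import *
t,K,T=img("side");crop(t,235,205,335,315,5.4,"s10.png")
goal((.494,-.329,.0,10),(.494,-.329,.003,10))
E
```

```text
t 9.47 pos [ 0.495  -0.3292  0.0559] yawy 9.9 zt [ 0.009 -0.005 -1.   ] F [ 0.8  0.3 -0.1] open 0.0502 q [-0.71  0.15  1.82  0.    1.16 -0.89]
(0.494, -0.329, 0.0) [0.07, -0.14, 5.59] [0.5, 0.4, -0.1] rows>= 1
(0.494, -0.329, 0.003) [0.07, -0.14, 5.29] [0.5, 0.4, -0.1] rows>= 1
```

View pics/s10.png

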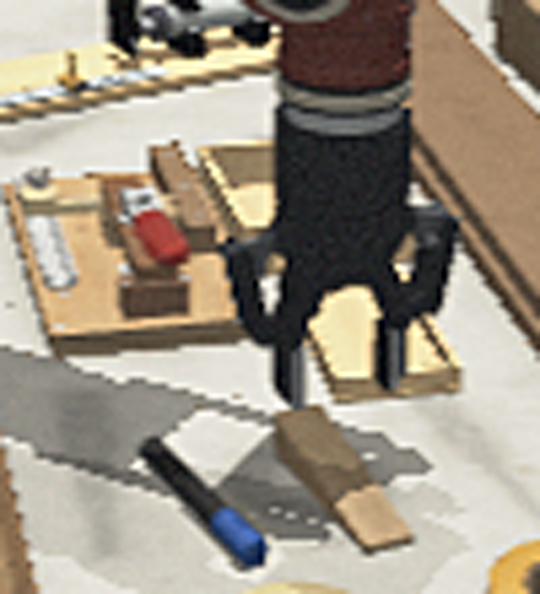

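Emit:
play_rows(
  motion=[
    [[-0.18,0,-0.1,3,0.5,0.4,0],[-0.18,0,-0.1,5,0.5,0.4,0],[-0.18,0,-0.1,5.3,0.5,0.4,0],[-0.18,0,-0.1,5.3,0.5,0.4,0],[-0.18,0,-0.1,5.3,0.5,0.4,0]],
  ],
)

```text
t: 10.1
tool_pos: [0.4952, -0.3302, 0.004]
tool_rot: [2.02, 2.404, 0.001]
contact_force: [-0.1, 0.2, 0.5]
opening: 0.0499
```

Emit:
play_rows(
  motion=[
    [[0.3,0,0,0,0,0,0],[1,0,0,0,0,0,0],[1,0,0,0,0,0,0],[1,0,0,0,0,0,0],[1,0,0,0,0,0,0]],
  ],
)

```text
t: 10.72
tool_pos: [0.4959, -0.3308, 0.0052]
tool_rot: [2.019, 2.403, 0.001]
contact_force: [-0.2, -0.1, 5.6]
opening: 0.0291
```

```bash
python3 - <<'E'
from h import *
t,K,T=img("side");crop(t,235,205,335,315,5.4,"s11.png")
goal((.494,-.329,.11,10),(.538,.009,.11,0))
E
```

```text
t 10.78 pos [ 0.4959 -0.3308  0.0052] yawy 9.9 zt [ 0.003 -0.002 -1.   ] F [-1.4 -0.4  5.8] open 0.0289 q [-0.71  0.23  1.83  0.    1.08 -0.89]
(0.494, -0.329, 0.11) [0.19, -0.14, -10.48] [0.1, 0.1, -0.1] rows>= 2
(0.538, 0.009, 0.11) [32.72, 10.02, -10.53] [0.1, 0.1, 9.9] rows>= 6
```

View pics/s11.png

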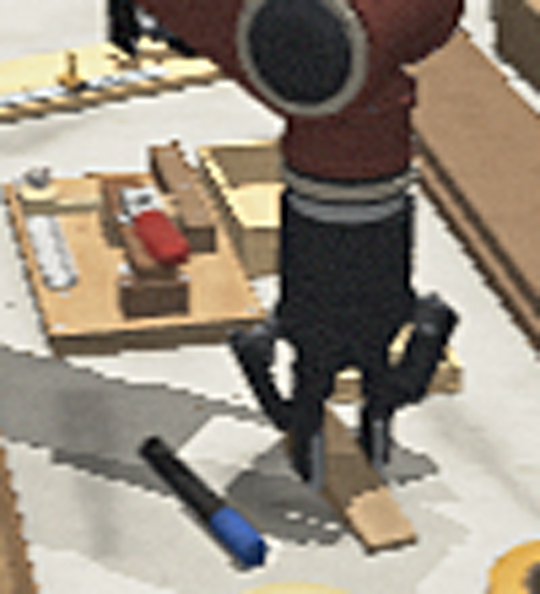

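Emit:
play_rows(
  motion=[
    [[1,0,0,-5,0,0,0],[1,0,0,-10.5,0,0,0],[1,4,3,-10.5,0,0,2],[1,9,5,-10.5,0,0,4],[1,15,7,-10.5,0,0,6],[1,21,9,-10.5,0,0,8],[1,27,9.5,-10.5,0,0,9.9],[1,33,10,-10.5,0,0,9.9],[1,34.2,10.1,-10.5,0,0,9.9],[1,34.2,10.1,-10.5,0,0,9.9],[1,34.2,10.1,-10.5,0,0,9.9]],
  ],
)

```text
t: 12.15
tool_pos: [0.5364, 0.0224, 0.1095]
tool_rot: [2.22, 2.218, 0.0]
contact_force: [0.3, -0.5, 0.3]
opening: 0.029
```

```bash
python3 - <<'E'
from h import *
t,K,T=img("side");crop(t,235,205,335,285,6,"s12.png")
goal((.536,.024,.06,0),(.536,.024,.012,0))
E
```

```text
t 12.2 pos [0.5364 0.0222 0.1096] yawy -0.1 zt [ 0.002 -0.002 -1.   ] F [ 0.4  0.2 -0.7] open 0.0286 q [-0.1  -0.05  1.93 -0.    1.26 -0.09]
(0.536, 0.024, 0.06) [0.19, -0.05, 4.96] [0.1, 0.1, -0.1] rows>= 1
(0.536, 0.024, 0.012) [0.2, -0.06, 9.76] [0.1, 0.1, -0.1] rows>= 2
```

View pics/s12.png

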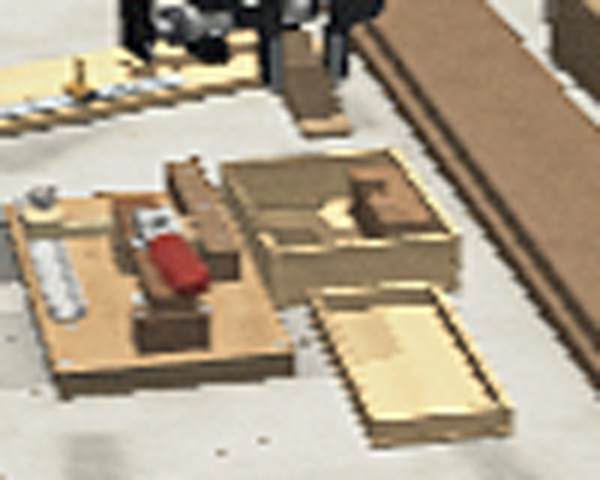

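```bash
python3 - <<'E'
from h import *
_,K,T=img("side")
for z in(.104,.1045+.003): print(z,pt(K,T,285.8,227.2,z),pt(K,T,293,227,z))
E
```

```text
0.104 [ 0.52104918 -0.04319132  0.104     ] [ 0.54682882 -0.0464632   0.104     ]
0.1075 [ 0.51910628 -0.05145687  0.1075    ] [ 0.54473613 -0.05470974  0.1075    ]
```

Emit:
play_rows(
  motion=[
    [[1,0.25,0,4,0,0,0],[1,0.25,0,7.5,0,0,0],[1,0.25,0,9.2,0,0,0],[1,0.25,0,9.7,0,0,0],[1,0.25,0,9.7,0,0,0],[1,0.25,0,9.7,0,0,0]],
  ],
)

```text
t: 13.0
tool_pos: [0.538, 0.0244, 0.0142]
tool_rot: [2.22, 2.216, 0.003]
contact_force: [0.2, 0.2, -0.5]
opening: 0.0289
```

```bash
python3 - <<'E'
from h import *
t,K,T=img("side");crop(t,235,205,335,285,6,"s13.png")
goal((.536,.024,.011,0))
E
```

```text
t 13.05 pos [0.5379 0.0244 0.0141] yawy -0.1 zt [ 0.005 -0.002 -1.   ] F [1.3 0.3 0.1] open 0.0292 q [-0.09  0.09  1.97 -0.    1.08 -0.09]
(0.536, 0.024, 0.011) [-0.04, -0.19, 0.31] [0.3, 0.1, -0.1] rows>= 1
```

View pics/s13.png

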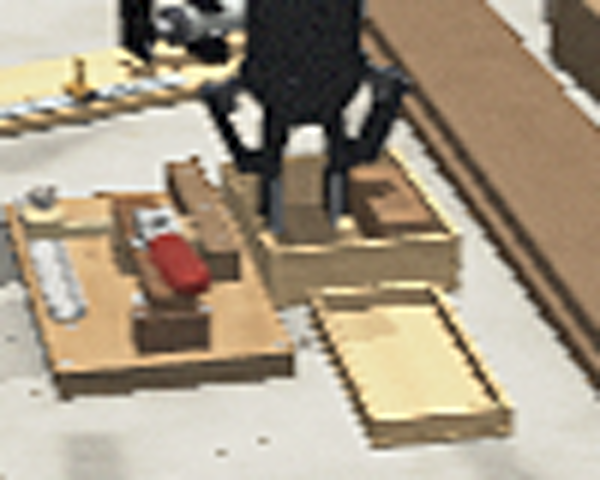

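Emit:
play_rows(
  motion=[
    [[1,0,-0.1,0.3,0,0,0],[1,0,-0.1,0.4,0,0,0],[0.1,0,-0.1,0.4,0,0,0],[0.1,0,-0.1,0.4,0,0,0],[0.1,0,-0.1,0.4,0,0,0],[0.1,0,-0.1,-3,0,0,0],[0.1,0,-0.1,-9,0,0,0],[0.1,0,-0.1,-9,0,0,0]],
  ],
)

```text
t: 14.05
tool_pos: [0.5408, 0.0243, 0.1105]
tool_rot: [2.213, 2.21, 0.015]
contact_force: [0.9, -0.1, -0.1]
opening: 0.0383
```

```bash
python3 - <<'E'
from h import *
t,K,T=img("side");crop(t,235,205,335,285,6,"s14.png")
goal((.4135,-.338,.10,15.9),(.4135,-.338,.06,15.9))
E
```

```text
t 14.1 pos [0.5387 0.0244 0.1074] yawy -0.1 zt [ 0.012 -0.003 -1.   ] F [ 0.1  0.  -0. ] open 0.0383 q [-0.09 -0.05  1.93 -0.    1.25 -0.09]
(0.4135, -0.338, 0.1) [-36.26, -12.47, 0.7] [0.6, 0.3, -16.0] rows>= 7
(0.4135, -0.338, 0.06) [-36.25, -12.51, 4.7] [0.6, 0.3, -16.0] rows>= 7
```

View pics/s14.png

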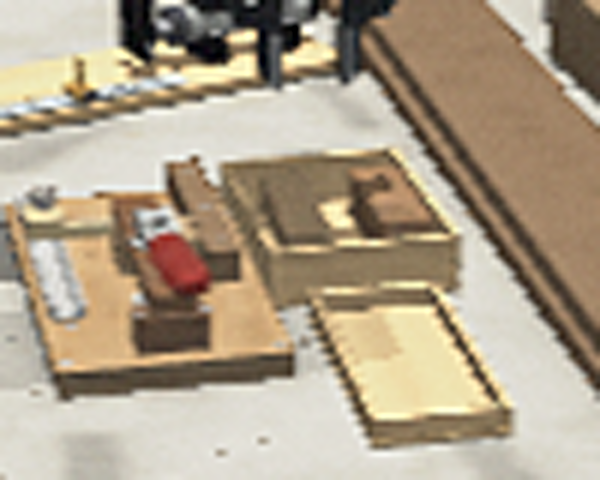

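Emit:
play_rows(
  motion=[
    [[0.06,-6,-2,0,0,0,-3],[0.06,-12,-4,0,0,0,-6],[0.06,-18,-6,0,0,0,-9],[0.06,-24,-8,0,0,0,-12],[0.06,-30,-10,0,0,0,-15],[0.06,-36.2,-12.5,0,0.5,0.3,-16],[0.06,-36.2,-12.5,0,0.5,0.3,-16],[0.06,-36.2,-12.5,4.5,0.5,0.3,-16],[0.06,-36.2,-12.5,4.5,0.5,0.3,-16],[0.06,-36.2,-12.5,4.5,0.5,0.3,-16]],
  ],
)

```text
t: 15.35
tool_pos: [0.4139, -0.3366, 0.0621]
tool_rot: [1.891, 2.508, 0.004]
contact_force: [-0.2, 1.4, -0.7]
opening: 0.0403
```

```bash
python3 - <<'E'
from h import *
t,K,T=img("side");crop(t,235,225,335,315,6,"s15.png")
goal((.4135,-.338,.003,15.9))
E
```

```text
t 15.4 pos [ 0.4144 -0.3372  0.063 ] yawy 16.0 zt [ 0.003  0.    -1.   ] F [ 0.6 -0.8  0.6] open 0.0402 q [-0.82  0.    1.96  0.    1.18 -1.1 ]
(0.4135, -0.338, 0.003) [-0.05, -0.13, 6.0] [0.2, 0.0, 0.1] rows>= 1
```

View pics/s15.png

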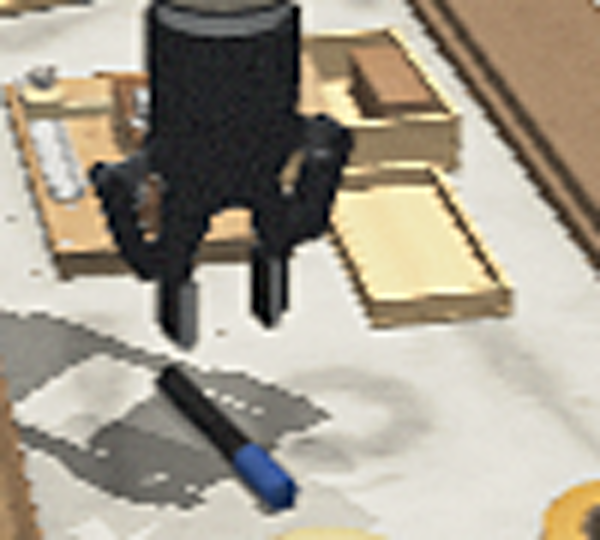

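Emit:
play_rows(
  motion=[
    [[0.06,0,-0.1,3,0,0,0],[0.06,0,-0.1,5.5,0,0,0],[0.06,0,-0.1,5.8,0,0,0],[0.06,0,-0.1,5.8,0,0,0],[0.4,0,-0.1,5.8,0,0,0],[1,0,-0.1,5.8,0,0,0],[1,0,-0.1,5.8,0,0,0],[1,0,-0.1,5.8,0,0,0],[1,0,-0.1,5.8,0,0,0]],
  ],
  newtons=30,
)

```text
t: 16.52
tool_pos: [0.4145, -0.3383, 0.0065]
tool_rot: [1.889, 2.505, 0.003]
contact_force: [-0.3, 0.8, 5.6]
opening: 0.0142
```

```bash
python3 - <<'E'
from h import *
t,K,T=img("side");crop(t,235,225,335,315,6,"s16.png")
goal((.4135,-.338,.09,15.9),(.556,-.152,.09,-.5))
E
```

```text
t 16.57 pos [ 0.4145 -0.3383  0.0065] yawy 16.0 zt [ 0.005 -0.001 -1.   ] F [-0.2  1.4  6.7] open 0.0141 q [-0.83  0.09  1.98  0.    1.07 -1.11]
(0.4135, -0.338, 0.09) [0.03, -0.05, -8.35] [0.2, 0.1, 0.1] rows>= 2
(0.556, -0.152, 0.09) [14.0, 18.77, -8.31] [0.3, 0.1, 16.5] rows>= 4
```

View pics/s16.png

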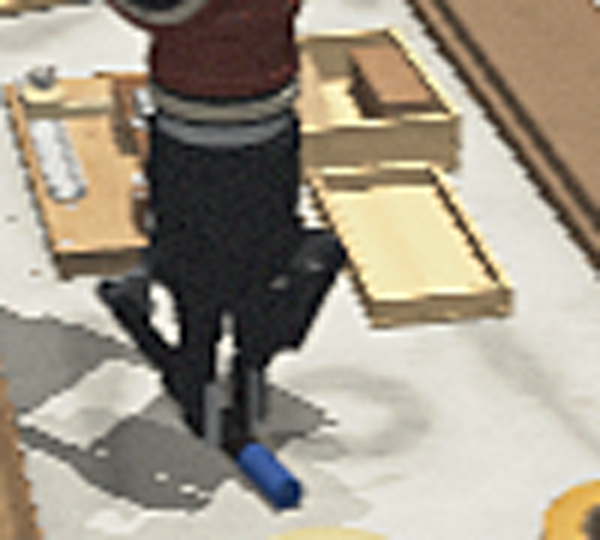

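Emit:
play_rows(
  motion=[
    [[1,0,0,-4,0,0,0],[1,0,0,-8.3,0,0,0],[1,4,5,-8.3,0,0,5],[1,7,9,-8.3,0,0,10],[1,11,14,-8.3,0,0,15],[1,14,18.8,-8.3,0,0,16.5],[1,14,18.8,-8.3,0,0,16.5],[1,14,18.8,-8.3,0,0,16.5],[1,14,18.8,-5,0,0,16.5],[1,14,18.8,-5,0,0,16.5]],
  ],
)

```text
t: 17.82
tool_pos: [0.5533, -0.1521, 0.054]
tool_rot: [-2.232, -2.208, 0.0]
contact_force: [-0.3, -0.2, -0.6]
opening: 0.0142
```

```bash
python3 - <<'E'
from h import *
t,K,T=img("side");crop(t,235,205,335,315,5.4,"s17.png")
goal((.556,-.153,.013,-.5))
E
```

```text
t 17.88 pos [ 0.5546 -0.1525  0.0557] yawy -0.6 zt [ 0.001  0.    -1.   ] F [ 0.9 -0.3  0.2] open 0.0144 q [-0.4   0.11  1.86  0.    1.17 -0.39]
(0.556, -0.153, 0.013) [-0.05, 0.14, 4.27] [0.1, -0.0, -0.1] rows>= 1
```

View pics/s17.png

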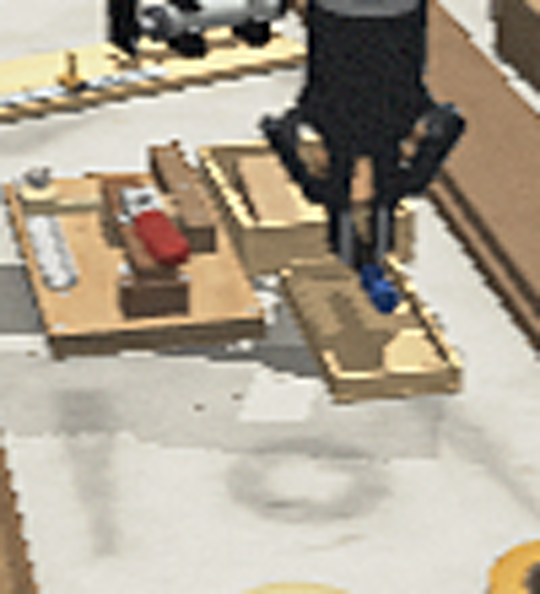

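Emit:
play_rows(
  motion=[
    [[1,0,0.1,2.5,0,0,0],[1,0,0.1,4,0,0,0],[1,0,0.1,4.4,0,0,0],[1,0,0.1,4.4,0,0,0],[1,0,0.1,4.4,0,0,0],[0.3,0,0.1,4.4,0,0,0],[0.3,0,0.1,4.4,0,0,0],[0.3,0,0.1,4.4,0,0,0],[0.3,0,0.1,1,0,0,0],[0.3,0,0.1,-4,0,0,0],[0.3,0,0.1,-9,0,0,0],[0.3,0,0.1,-9,0,0,0]],
  ],
)

```text
t: 19.38
tool_pos: [0.5588, -0.1538, 0.1518]
tool_rot: [2.226, 2.202, 0.008]
contact_force: [-0.9, 0.8, -0.2]
opening: 0.0299
```

```bash
python3 - <<'E'
from h import *
t,K,T=img("side");crop(t,235,205,335,315,5.4,"s18.png")
cv2.imwrite("pics/s18full.png",t)
t,K,T=img("top");crop(t,180,165,340,265,5,"t18.png"); cv2.imwrite("pics/t18full.png",t)
goal((.556,-.153,.013,-.5))
E
```

```text
t 19.48 pos [ 0.5557 -0.1526  0.1462] yawy -0.6 zt [ 0.002 -0.    -1.   ] F [-0.   1.   0.3] open 0.0301 q [-0.4   0.    1.81  0.    1.33 -0.39]
(0.556, -0.153, 0.013) [-0.04, 0.0, 13.32] [0.1, 0.0, -0.1] rows>= 3
```

View pics/s18.png

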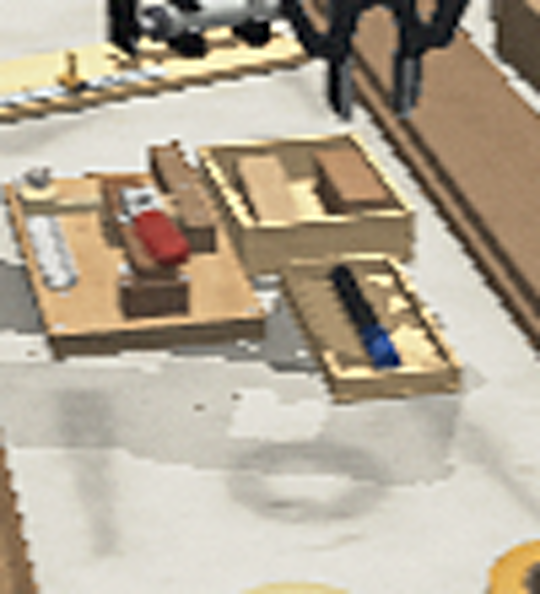

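View pics/t18.png

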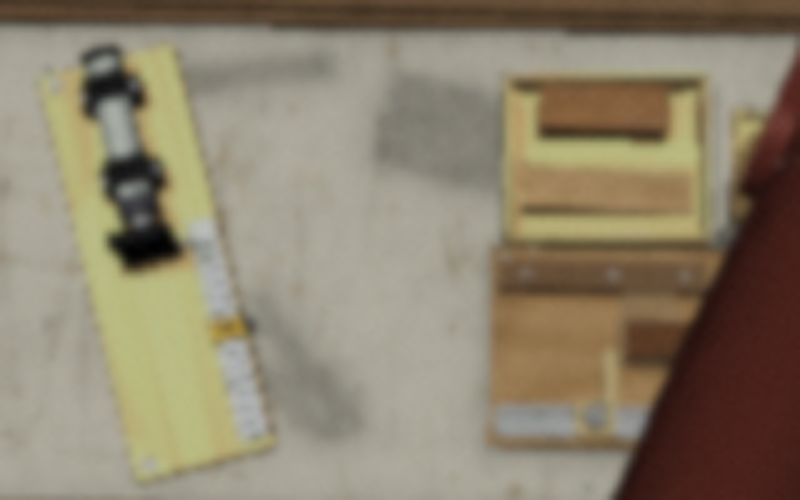

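```bash
python3 - <<'E'
from h import *
t=cv2.imread("pics/t18full.png"); s=cv2.imread("pics/s18full.png"); s0=cv2.imread("pics/side0.png")
_,K,T=img("top");_,Ks,Ts=img("side")
c=[(42,75),(178,45),(275,443),(140,482)]
P=np.array([pt(K,T,180+u/5-.4,165+v/5-.4,.012) for u,v in c]); print(P.round(4))
for i in range(4): d=P[(i+1)%4]-P[i]; print(np.linalg.norm(d).round(4),np.degrees(np.arctan2(d[1],d[0])).round(2))
print("centre",P.mean(0).round(4))
cv2.imwrite("pics/s19.png",cv2.resize(s[195:225,240:285],None,fx=17,fy=17,interpolation=cv2.INTER_NEAREST))
cv2.imwrite("pics/t19.png",cv2.resize(t[205:240,195:240],None,fx=16,fy=16,interpolation=cv2.INTER_NEAREST))
E
```

```text
[[0.6143 0.4188 0.012 ]
 [0.6384 0.3233 0.012 ]
 [0.3552 0.2428 0.012 ]
 [0.3264 0.3345 0.012 ]]
0.0984 -75.83
0.2944 -164.13
0.0961 107.44
0.3 16.32
centre [0.4835 0.3298 0.012 ]
```

View pics/s19.png

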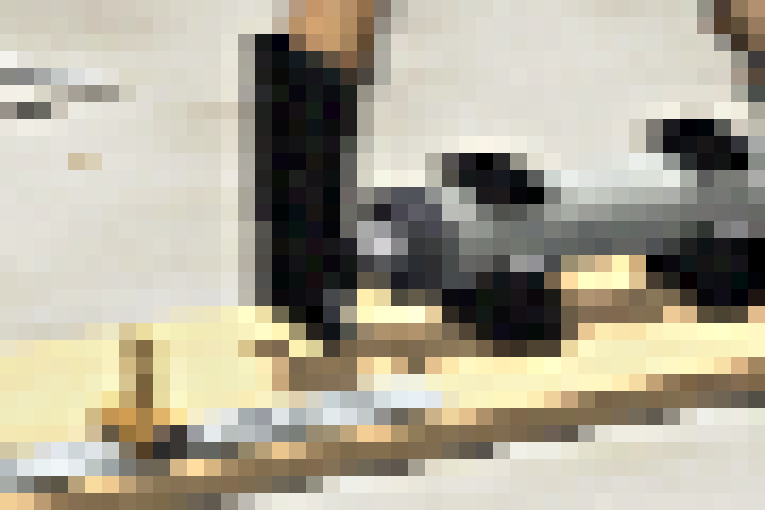

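View pics/t19.png

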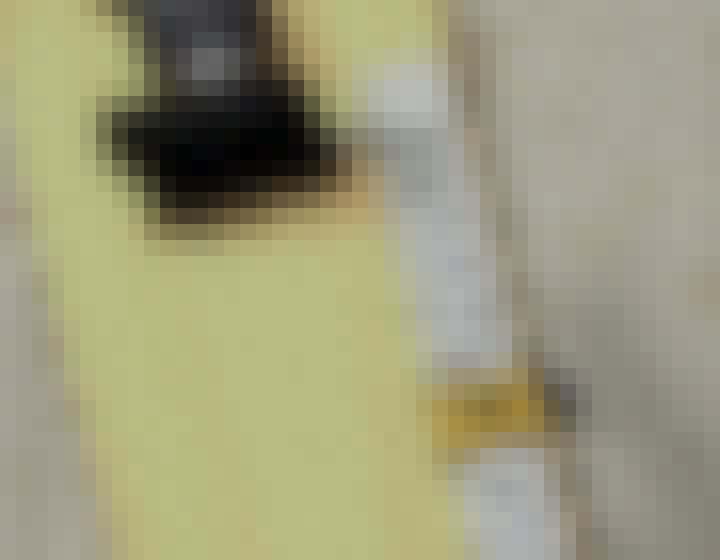

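```bash
cat > g.py <<'E'
from h import *
a=np.radians(16.1); gx=-np.array([np.cos(a),np.sin(a),0]); gy=np.array([np.sin(a),-np.cos(a),0]); C=np.array([.4835,.330,0])
def W(x,y,z): return C+gx*x+gy*y+np.array([0,0,z])
def onplane(K,T,u,v,y):  # gauge x and z of the ray at gauge y
    o,d=ray(K,T,u,v); s=(y-(o-C)@gy)/(d@gy); p=o+d*s; return round((p-C)@gx,4),round(p[2],4)
E
python3 - <<'E'
from g import *
_,K,T=img("top");_,Ks,Ts=img("side")
# mark
print("mark side",onplane(Ks,Ts,248.0,213.9,.037))
for px in ((195+490/16-.5,205+408/16-.5),):
    p=pt(K,T,*px,.03); print("rider top",p,(p-C)@gx,(p-C)@gy)
for u,y,n in ((254.4,-.022,"L(+6)"),(260.7,.022,"R(-6)")): print(n,onplane(Ks,Ts,u,205,y))
print("tab bottom near",onplane(Ks,Ts,259.0,215.3,.022))
print("tab top left", onplane(Ks,Ts,254.6,196.6,-.022))
# top view tab: back edge top z=.098
for px in ((105,105),(300,85),(330,150),(160,180),(150,225)):
    p=pt(K,T,195+px[0]/16-.5,205+px[1]/16-.5,.098); print("top",px,round((p-C)@gx,4),round((p-C)@gy,4))
E
```

```text
mark side (np.float64(0.0663), np.float64(0.0436))
rider top [0.43248799 0.27695046 0.03      ] 0.0637226908135226 0.0368225164707555
L(+6) (np.float64(0.0081), np.float64(0.0557))
R(-6) (np.float64(-0.0015), np.float64(0.068))
tab bottom near (np.float64(0.0073), np.float64(0.0218))
tab top left (np.float64(0.0065), np.float64(0.0946))
top (105, 105) -0.006 -0.0215
top (300, 85) 0.0003 0.0189
top (330, 150) 0.0154 0.0217
top (160, 180) 0.0125 -0.014
top (150, 225) 0.0213 -0.0182
```

```bash
python3 - <<'E'
from g import *
p=W(.003,0,0); print(p)
goal((p[0],p[1],.15,16.1),(p[0],p[1],.064,16.1))
E
```

```text
[0.48061766 0.32916806 0.        ]
t 19.68 pos [ 0.5543 -0.152   0.1435] yawy -0.6 zt [-0.002  0.002 -1.   ] F [ 0.1 -0.3 -0.2] open 0.0299 q [-0.4   0.01  1.81  0.    1.33 -0.39]
(np.float64(0.4806176625375272), np.float64(0.32916805604009286), 0.15) [48.03, -7.9, -0.57] [-0.1, -0.1, -16.7] rows>= 8
(np.float64(0.4806176625375272), np.float64(0.32916805604009286), 0.064) [48.02, -7.88, 8.03] [-0.1, -0.1, -16.7] rows>= 8
```

Emit:
play_rows(
  motion=[
    [[0.06,6,-1,-1,0,0,-2],[0.06,12,-2,-1,0,0,-4],[0.06,18,-3,-1,0,0,-6],[0.06,24,-4,-1,0,0,-8],[0.06,30,-5,-1,0,0,-10],[0.06,36,-6,-1,0,0,-12],[0.06,42,-7,-1,0,0,-14],[0.06,48,-7.9,-1,0,0,-16.7],[0.06,48,-7.9,-1,0,0,-16.7],[0.06,48,-7.9,-1,0,0,-16.7],[0.06,48,-7.9,-1,0,0,-16.7]],
  ],
)

```text
t: 21.05
tool_pos: [0.4807, 0.3275, 0.1536]
tool_rot: [-1.89, -2.506, 0.002]
contact_force: [-0.4, 0.2, -0.0]
opening: 0.0403
```

```bash
python3 - <<'E'
from g import *
p=W(.003,0,0)
goal((p[0],p[1],.064,16.1))
t,K,T=img("side");crop(t,225,165,305,225,9,"s20.png")
t,K,T=img("top");crop(t,170,165,330,265,5,"t20.png")
E
```

```text
t 21.05 pos [0.4807 0.3275 0.1536] yawy 16.0 zt [-0.003  0.001 -1.   ] F [-0.4  0.2 -0. ] open 0.0403 q [0.47 0.01 1.79 0.   1.34 0.19]
(np.float64(0.4806176625375272), np.float64(0.32916805604009286), 0.064) [0.15, 0.06, 8.96] [-0.2, -0.1, -0.1] rows>= 2
```

View pics/s20.png

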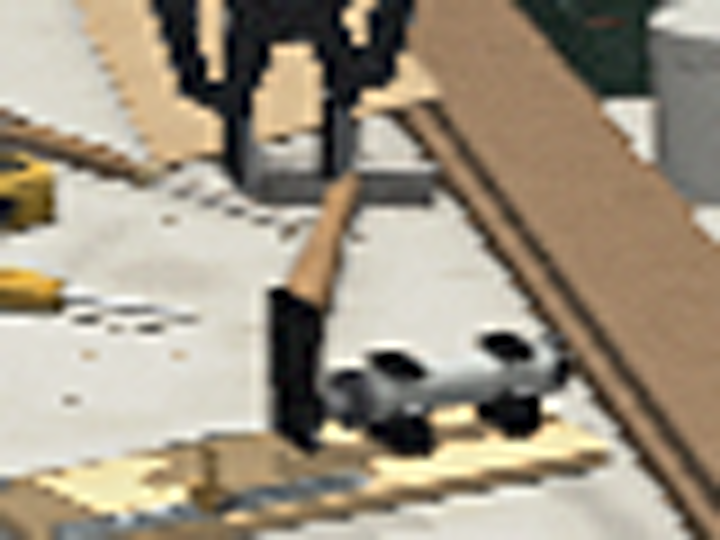

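View pics/t20.png

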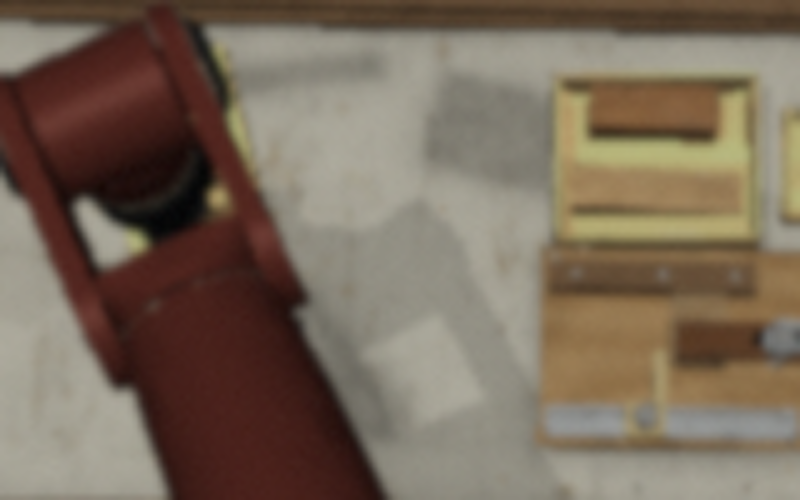

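Emit:
play_rows(
  motion=[
    [[0.06,0.15,0,3,0,0,0],[0.06,0.15,0,6,0,0,0],[0.06,0.15,0,8.3,0,0,0],[0.06,0.15,0,8.8,0,0,0],[0.06,0.15,0,8.8,0,0,0]],
  ],
  newtons=50,
)

```text
t: 21.78
tool_pos: [0.4807, 0.3287, 0.0665]
tool_rot: [-1.891, -2.505, 0.0]
contact_force: [0.4, -0.3, -1.6]
opening: 0.0402
```

```bash
python3 - <<'E'
from g import *
p=W(.003,0,0)
goal((p[0],p[1],.064,16.1))
t,K,T=img("side");crop(t,225,165,305,225,9,"s21.png")
E
```

```text
t 21.77 pos [0.4807 0.3287 0.0665] yawy 15.9 zt [-0.002  0.001 -1.   ] F [ 0.4 -0.3 -1.6] open 0.0402 q [0.47 0.11 1.84 0.   1.19 0.19]
(np.float64(0.4806176625375272), np.float64(0.32916805604009286), 0.064) [0.05, 0.0, 0.25] [-0.1, -0.1, -0.2] rows>= 1
```

View pics/s21.png

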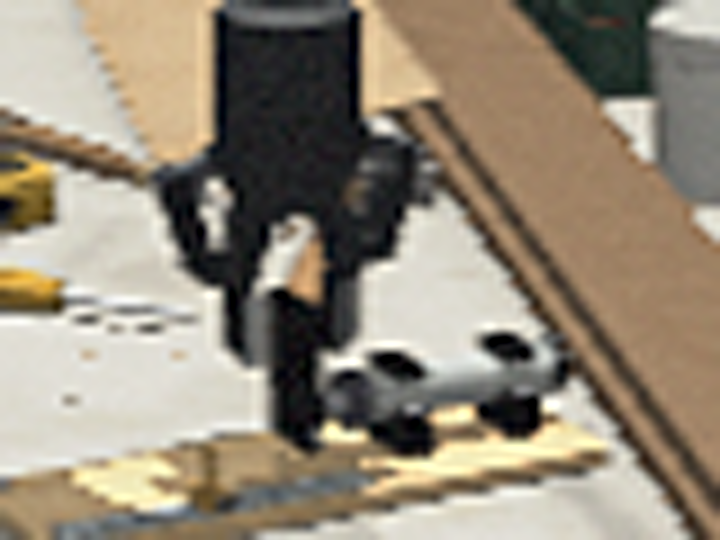

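Fingers straddle the tab; close gently and read the tab's position.

Emit:
play_rows(
  motion=[
    [[0.5,0,0,0,0,0,0],[1,0,0,0,0,0,0],[1,0,0,0,0,0,0],[1,0,0,0,0,0,0],[1,0,0,0,0,0,0],[1,0,0,0,0,0,0]],
  ],
  newtons=50,
)

```text
t: 22.58
tool_pos: [0.4827, 0.3297, 0.069]
tool_rot: [1.892, 2.508, 0.007]
contact_force: [3.4, -0.1, 5.7]
opening: 0.0112
```

```bash
python3 - <<'E'
from g import *
o=ctrl.get_obs();p=o["tool_pos"];print("gauge",(p-C)@gx,(p-C)@gy,p[2],o["opening"],o["contact_force"]@gx)
goal((p[0]+.0*gx[0],p[1],p[2],16.1))
t,K,T=img("side");crop(t,225,165,305,225,9,"s22.png");cv2.imwrite("pics/s22full.png",t)
E
```

```text
gauge 0.0008262618399626991 0.0001153319825140335 0.06896468054820837 0.011195331551697043 -3.208370716027537
t 22.57 pos [0.4827 0.3297 0.069 ] yawy 15.9 zt [ 0.003  0.003 -1.   ] F [ 3.4 -0.1  5.7] open 0.0112 q [0.47 0.11 1.84 0.   1.19 0.19]
(np.float64(0.4827381280970335), np.float64(0.3296600569197066), np.float64(0.06896468054820837)) [0.0, 0.0, 0.0] [0.2, -0.1, -0.2] rows>= 1
```

View pics/s22.png

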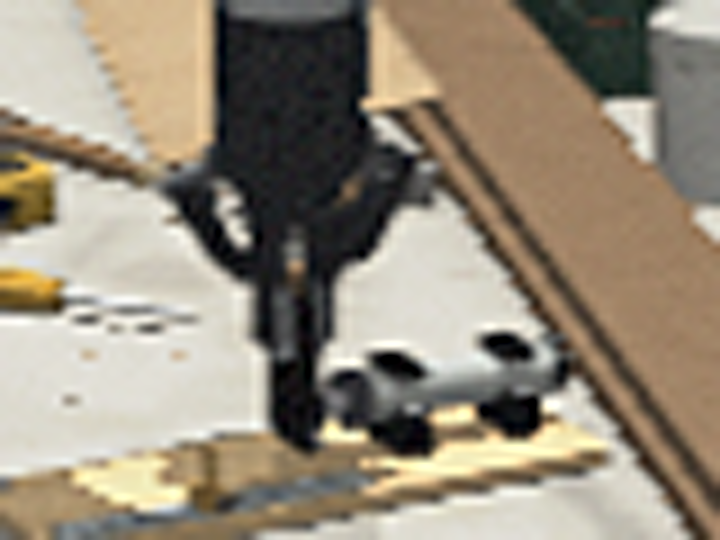

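Emit:
play_rows(
  motion=[
    [[1,0,-0.5,0,0,0,0],[1,0,-1,0,0,0,0],[1,0,-2,0,0,0,0],[1,0,-3,0,0,0,0],[1,0,-4,0,0,0,0],[1,0,-5,0,0,0,0],[1,0,-5.5,0,0,0,0],[1,0,-5.5,0,0,0,0],[1,0,-5.5,0,0,0,0],[1,0,-5.5,0,0,0,0]],
  ],
)

```text
t: 23.88
tool_pos: [0.43, 0.3141, 0.0689]
tool_rot: [1.891, 2.507, 0.007]
contact_force: [6.0, -1.7, 1.7]
opening: 0.0113
```

```bash
python3 - <<'E'
from g import *
o=ctrl.get_obs();p=o["tool_pos"];print("gauge",(p-C)@gx,(p-C)@gy,p[2],o["opening"],o["contact_force"]@gx,o["contact_force"])
goal()
t,K,T=img("side");crop(t,225,165,305,225,9,"s23.png");cv2.imwrite("pics/s23full.png",t)
cv2.imwrite("pics/s23b.png",cv2.resize(t[190:225,230:275],None,fx=17,fy=17,interpolation=cv2.INTER_NEAREST))
E
```

```text
gauge 0.05584164226812181 0.00043586171636636906 0.06892366073181967 0.011299828031585411 -5.298732923327236 [ 6.00444427 -1.69559005  1.72843492]
t 23.88 pos [0.43   0.3141 0.0689] yawy 15.9 zt [ 0.004  0.003 -1.   ] F [ 6.  -1.7  1.7] open 0.0113 q [ 0.49 -0.01  1.96  0.    1.18  0.21]
```

View pics/s23.png

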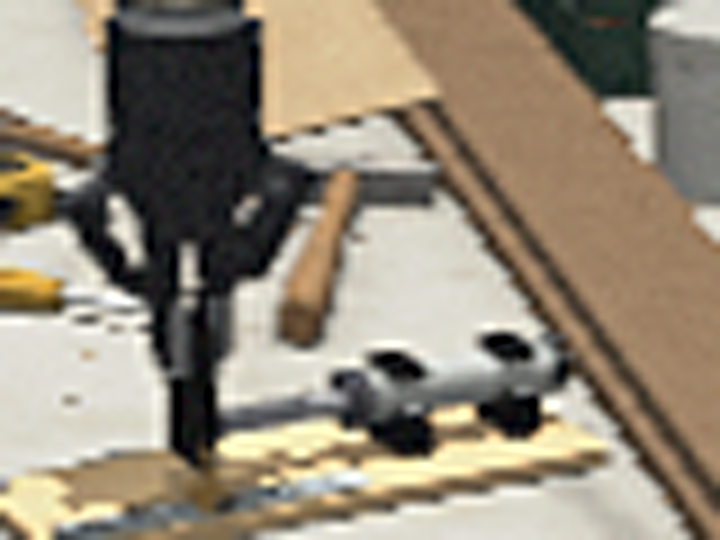

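View pics/s23b.png

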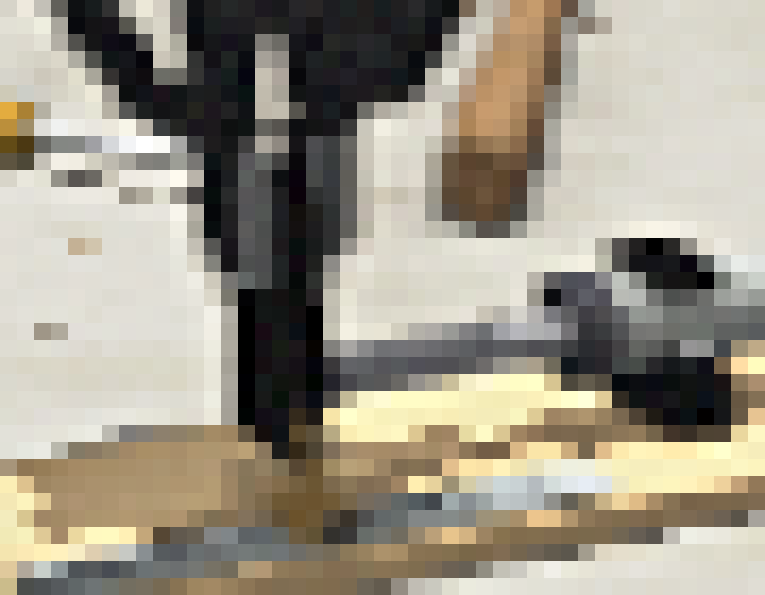

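```bash
python3 - <<'E'
from g import *
_,K,T=img("side")
a=pa=None
for nm,l,r,v in (("start",254.4,260.7,205),("now",243.5,248.8,210)):
    L=onplane(K,T,l,v,-.022)[0]-.006;R=onplane(K,T,r,v,.022)[0]+.006;print(nm,L,R,(L+R)/2)
# subpixel edges by profile
for f,rows,cols in (("pics/s18full.png",range(199,211),range(250,266)),("pics/s23full.png",range(207,213),range(239,255))):
    g=cv2.cvtColor(cv2.imread(f),cv2.COLOR_BGR2GRAY).astype(int); print(cols[0],[g[list(rows),c].mean().round() for c in cols])
# blade profile in s18
s=cv2.imread("pics/s18full.png").astype(int); print([s[215:219,c].mean(0).round().tolist() for c in range(244,253)])
E
```

```text
start 0.0020999999999999994 0.0045000000000000005 0.0033
now 0.0551 0.0615 0.058300000000000005
250 [np.float64(215.0), np.float64(214.0), np.float64(215.0), np.float64(224.0), np.float64(168.0), np.float64(46.0), np.float64(10.0), np.float64(17.0), np.float64(21.0), np.float64(12.0), np.float64(64.0), np.float64(148.0), np.float64(174.0), np.float64(164.0), np.float64(157.0), np.float64(155.0)]
239 [np.float64(219.0), np.float64(219.0), np.float64(224.0), np.float64(231.0), np.float64(160.0), np.float64(1.0), np.float64(20.0), np.float64(22.0), np.float64(17.0), np.float64(8.0), np.float64(133.0), np.float64(172.0), np.float64(164.0), np.float64(157.0), np.float64(156.0), np.float64(158.0)]
[[184.0, 235.0, 242.0], [186.0, 237.0, 243.0], [184.0, 240.0, 248.0], [126.0, 180.0, 202.0], [67.0, 108.0, 132.0], [161.0, 220.0, 232.0], [194.0, 241.0, 247.0], [186.0, 235.0, 242.0], [186.0, 235.0, 242.0]]
```

```bash
python3 - <<'E'
from g import *
_,K,T=img("side")
for nm,l,r,v in (("start",254.44,260.28,205),("now",243.21,248.68,210)):
    L=onplane(K,T,l,v,-.022)[0]-.006;R=onplane(K,T,r,v,.022)[0]+.006;print(nm,L,R,(L+R)/2)
print("mark",onplane(K,T,247.81,216,.037),onplane(K,T,247.81,213.9,.037))
# rider centroid in top image
t=cv2.imread("pics/t18full.png");_,K,T=img("top")
h=cv2.cvtColor(t,cv2.COLOR_BGR2HSV); m=((h[...,1]>130)&(h[...,0]<26)).astype(np.uint8); m[:225]=0;m[236:]=0;m[:,:218]=0;m[:,234:]=0
ys,xs=np.nonzero(m);print(len(xs),xs.mean(),ys.mean());
for z in (.02,.03): p=pt(K,T,xs.mean(),ys.mean(),z);print((p-C)@gx,(p-C)@gy)
E
```

```text
start 0.0019000000000000006 0.0066 0.00425
now 0.0565 0.062 0.05925
mark (np.float64(0.0674), np.float64(0.0342)) (np.float64(0.0672), np.float64(0.0438))
15 225.46666666666667 230.4
0.06342146103692177 0.037000755049229735
0.06538494998170342 0.03763134283875618
```

```bash
python3 - <<'E'
from g import *
t=cv2.imread("pics/t18full.png");_,K,T=img("top")
h=cv2.cvtColor(t,cv2.COLOR_BGR2HSV); S=cv2.cvtColor(t,cv2.COLOR_BGR2HSV)[...,1].astype(float)
b=t.astype(float); Y=b[...,2]-b[...,0] # yellow-ness
def edge(rows,guess,sgn,z):
    P=[]
    for v in rows:
        u0=guess(v); us=np.arange(int(u0)-6,int(u0)+7); p=Y[v,us]; d=sgn*np.diff(p); 
        d=np.clip(d,0,None); i=d.argmax(); w=d[max(0,i-2):i+3]; x=us[max(0,i-2):i+3][:len(w)]+.5
        P.append(pt(K,T,(w*x).sum()/w.sum(),v,z)[:2])
    P=np.array(P,np.float32); vx,vy,x0,y0=cv2.fitLine(P,cv2.DIST_HUBER,0,.01,.01).ravel()
    r=np.abs((P-[x0,y0])@np.array([-vy,vx])); print("yaw",np.degrees(np.arctan2(vy,vx))%180,"resid mm",np.median(r)*1000,r.max()*1000); return x0,y0,vx,vy
# left edge: (42,75)->(140,482) in crop5 of 180,165
gl=lambda v:180+(42+(140-42)*((v-165)*5-75)/(482-75))/5
gr=lambda v:180+(178+(275-178)*((v-165)*5-45)/(443-45))/5
edge(range(184,258),gl,1,.012); edge(range(180,208),gr,-1,.012);edge(range(178,250),gr,-1,.012)
# white strip left edge (yellow->white)
gs=lambda v:180+(190+(240-190)*((v-165)*5-225)/(440-225))/5
edge(list(range(213,226))+list(range(235,250)),gs,-1,.013)
# tube: bright gray ridge centre, rows 185..200
P=[]
for v in range(187,197):
    us=np.arange(195,212); w=np.clip(60-Y[v,us],0,None); P.append(pt(K,T,(w*us).sum()/w.sum(),v,.05)[:2])
P=np.array(P,np.float32);vx,vy,x0,y0=cv2.fitLine(P,cv2.DIST_L2,0,.01,.01).ravel();print("tube",np.degrees(np.arctan2(vy,vx))%180)
# short edges for centre
E
```

```text
yaw 16.49635 resid mm 0.24428093 16.785028
yaw 16.521057 resid mm 0.31097978 1.260005
yaw 11.206389 resid mm 3.0504172 16.661024
yaw 16.135387 resid mm 0.20690495 1.5360922
tube 21.349518
```

```bash
python3 - <<'E'
import g
from g import *
a=np.radians(16.45); g.gx=gx=-np.array([np.cos(a),np.sin(a),0]); g.gy=gy=np.array([np.sin(a),-np.cos(a),0])
def W(x,y,z): return C+gx*x+gy*y+np.array([0,0,z])
t=cv2.imread("pics/t18full.png").astype(np.float32);_,K,T=img("top")
gr=t.mean(2); bb=t[...,2]-t[...,0]
def prof(im,y,z,xs):
    uv=np.array([proj(K,T,W(x,y,z)) for x in xs],np.float32); return cv2.remap(im,uv[:,0].reshape(1,-1),uv[:,1].reshape(1,-1),cv2.INTER_CUBIC).ravel()
xs=np.arange(-.03,.04,.002)
for y in (-.018,-.014,.014,.018):
    print(y,prof(gr,y,.098,xs).round().astype(int).tolist())
xs2=np.arange(.045,.09,.002)
for y in (.03,.034,.037,.04,.044): print(y,[(round(x,3),int(v)) for x,v in zip(xs2,prof(bb,y,.02,xs2))])
_,K,T=img("side"); g.gx=gx;g.gy=gy
def onp(u,v,y):
    o,d=ray(K,T,u,v); s=(y-(o-C)@gy)/(d@gy); p=o+d*s; return (p-C)@gx,p[2]
p=ctrl.get_obs()["tool_pos"]; print("tcp",(p-C)@gx,(p-C)@gy)
for l,r,v in ((254.44,260.28,205),(243.21,248.68,210)): print((onp(l,v,-.022)[0]+onp(r,v,.022)[0])/2)
print(onp(247.81,215,.037))
E
```

```text
-0.018 [119, 126, 138, 147, 156, 158, 162, 162, 163, 161, 155, 137, 116, 85, 60, 41, 35, 35, 44, 53, 67, 81, 95, 107, 111, 118, 122, 135, 145, 157, 162, 165, 166, 166, 166]
-0.014 [68, 81, 95, 110, 122, 130, 134, 136, 139, 140, 136, 125, 104, 77, 54, 32, 23, 16, 16, 15, 20, 26, 36, 41, 52, 61, 83, 107, 129, 149, 158, 164, 165, 166, 166]
0.014 [56, 57, 56, 56, 56, 58, 57, 55, 53, 55, 57, 61, 56, 49, 39, 30, 23, 17, 12, 6, 4, 3, 4, 8, 21, 36, 63, 86, 114, 135, 149, 158, 161, 165, 166]
0.018 [34, 44, 60, 77, 92, 102, 107, 107, 105, 104, 104, 103, 99, 93, 80, 70, 59, 53, 43, 35, 29, 23, 18, 18, 26, 43, 66, 92, 120, 137, 151, 156, 162, 164, 166]
0.03 [(np.float64(0.045), 2), (np.float64(0.047), 4), (np.float64(0.049), 7), (np.float64(0.051), 17), (np.float64(0.053), 31), (np.float64(0.055), 49), (np.float64(0.057), 66), (np.float64(0.059), 78), (np.float64(0.061), 88), (np.float64(0.063), 95), (np.float64(0.065), 96), (np.float64(0.067), 89), (np.float64(0.069), 67), (np.float64(0.071), 43), (np.float64(0.073), 21), (np.float64(0.075), 9), (np.float64(0.077), 4), (np.float64(0.079), 2), (
[... 1879 characters left out ...]
float64(0.047), 15), (np.float64(0.049), 16), (np.float64(0.051), 21), (np.float64(0.053), 30), (np.float64(0.055), 45), (np.float64(0.057), 61), (np.float64(0.059), 72), (np.float64(0.061), 82), (np.float64(0.063), 89), (np.float64(0.065), 90), (np.float64(0.067), 85), (np.float64(0.069), 69), (np.float64(0.071), 49), (np.float64(0.073), 32), (np.float64(0.075), 22), (np.float64(0.077), 16), (np.float64(0.079), 14), (np.float64(0.081), 12), (np.float64(0.083), 11), (np.float64(0.085), 11), (np.float64(0.087), 12), (np.float64(0.089), 16)]
tcp 0.05577932750649578 9.780191565875003e-05
0.004259832774645848
0.059408671113161976
(np.float64(0.0677122617325284), np.float64(0.038945366549203775))
```

```bash
python3 - <<'E'
from g import *
a=np.radians(16.45); gx=-np.array([np.cos(a),np.sin(a),0]); gy=np.array([np.sin(a),-np.cos(a),0])
def W(x,y,z): return C+gx*x+gy*y+np.array([0,0,z])
_,K,T=img("side")
for x in(.006,-.006):
  for y in (-.022,.022): print(x,y,[proj(K,T,W(.003+x,y,z)).round(2).tolist() for z in (.022,.06,.098)])
# board corners & scale strip
for x in (-.15,.15):
  for y in (-.05,.05): print("board",x,y,proj(K,T,W(x,y,.012)).round(1).tolist())
s=cv2.imread("pics/s18full.png"); g=s.mean(2).round().astype(int)
print(g[194:218,251:266])
s=cv2.imread("pics/side0.png"); cv2.imwrite("pics/s24.png",cv2.resize(s[193:235,228:300],None,fx=11,fy=11,interpolation=cv2.INTER_NEAREST))
E
```

```text
0.006 -0.022 [[254.32, 212.2], [254.19, 204.13], [254.05, 195.95]]
0.006 0.022 [[258.68, 215.32], [258.58, 207.12], [258.48, 198.8]]
-0.006 -0.022 [[256.75, 211.76], [256.63, 203.71], [256.52, 195.55]]
-0.006 0.022 [[261.14, 214.86], [261.06, 206.68], [260.98, 198.38]]
board -0.15 -0.05 [282.5, 206.8]
board -0.15 0.05 [293.4, 213.5]
board 0.15 -0.05 [222.4, 217.6]
board 0.15 0.05 [231.3, 225.3]
[[214 213 212 211 211 210 171 141 151 153 121  77 166 210 213]
 [212 213 217 221 218 191 155 151 160 142 111 115 178 206 207]
 [214 215 219 221 222 177 145 163 158 138  93 142 192 203 204]
 [215 214 224 156  23   4  96 146 155 130  76 168 216 210 214]
 [217 216 226 164  31  13  26  49  84  97  80 171 218 217 217]
 [216 216 225 166  29   9  18  23  29  50  69 170 210 206 209]
 [214 216 225 162  41  20   9  22  14  28 145 197 205 212 215]
 [201 196 204 146  31   9  19  24  11  29 167 211 206 210 215]
 [205 209 216 158  32   6  15  17  12  28 167 211 209 212 217]
 [209 208 219 159  34  14  20  26  21  71 186 220 216 220 223]
 [216 215 226 169  38   9   7  22  12  95 203 226 221 224 172]
 [218 217 231 172  33   9  29  20  14  94 207 241 235 239 185]
 [211 212 223 163  40   9  20  25   6 103 138 108  86  85 144]
 [209 211 219 163  38   3  13  21   7 105  88  31  74  96  86]
 [213 214 225 181  81  11  14  18   5  99 169 157  92  67  74]
 [215 214 221 178  77  14  23  20  24  33 162 210 137  54  60]
 [212 212 219 174  75   8  20  15   8  21  61  89  65  45  46]
 [216 217 225 181  79   4  11  16  25  15  86  80  28  41  47]
 [220 220 228 183  80  10  13  18  73  81 222 203  72  89  73]
 [220 219 225 236 210  97  21   0  56 162 232 239 240 243 198]
 [219 220 222 227 235 227 140  33  18  80 131 143 139 145 129]
 [218 220 222 185 112 103 224 194  61  97 110 109 100 105 112]
 [220 220 223 227 225 172 101 113 114 110 194 223 168 101 188]
 [223 221 223 224 222 163 103 107 110 115 205 236 235 236 231]]
```

View pics/s24.png

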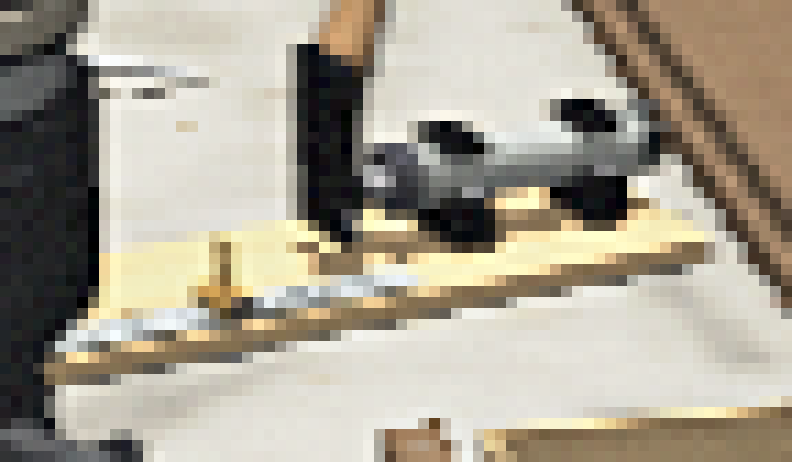

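Emit:
play_rows(
  motion=[
    [[1,-0.05,-0.4,0,0,0,0],[1,-0.05,-0.75,0,0,0,0],[1,-0.05,-0.75,0,0,0,0],[1,-0.05,-0.75,0,0,0,0],[1,-0.05,-0.75,0,0,0,0]],
  ],
)

```text
t: 24.9
tool_pos: [0.4227, 0.3119, 0.069]
tool_rot: [1.891, 2.507, 0.009]
contact_force: [5.1, 2.8, 0.4]
opening: 0.0113
```

```bash
python3 - <<'E'
from g import *
a=np.radians(16.45); gx=-np.array([np.cos(a),np.sin(a),0]); gy=np.array([np.sin(a),-np.cos(a),0])
o=ctrl.get_obs();p=o["tool_pos"];print(o["t"],"gauge",(p-C)@gx,(p-C)@gy,p[2],o["opening"],o["contact_force"]@gx,o["contact_force"]@gy)
t,K,T=img("side");cv2.imwrite("pics/s25full.png",t)
cv2.imwrite("pics/s25.png",cv2.resize(t[190:225,225:270],None,fx=17,fy=17,interpolation=cv2.INTER_NEAREST))
print(t.mean(2).round().astype(int)[206:222,236:256])
t,K,T=img("top");crop(t,170,165,330,265,5,"t25.png")
E
```

```text
24.9 gauge 0.06343044358274959 0.00014272765958749957 0.06895001798016996 0.011260049153909142 -5.695442282522671 -1.22377997283223
[[220 220 222 228 244 181  80  92  58  18   6 112 205 222 213 209 210 207
  211 213]
 [219 220 221 225 235 179  49  47  37   8   2 143 206 219 209 206 209 207
  205 213]
 [221 221 221 224 235 175  36   6   7  12   1 142 212 223 215 212 215 215
  218 215]
 [220 220 221 222 234 173  38  13  18  19  12 142 215 227 224 223 224 204
  177 164]
 [217 220 216 219 229 171  44   3  29  18  11 101 157 169 154 130 115 114
  110 106]
 [213 209 212 214 221 177  79   0  15  24  18  28  92 117 102 101  91  88
   88  84]
 [211 210 209 212 221 173  81   8  27  24  21  25  80  87  80  87  87 102
  137 152]
 [215 217 215 218 227 182  76  13  14  30  17  22 122 161 183 225 238 237
  234 233]
 [222 222 223 221 227 178  74   6  17  21  26  24 211 238 233 227 228 225
  222 221]
 [230 233 179 120 128 118  85  31  16  16  63  76 127 215 227 226 227 228
  183 199]
 [123 125 139 134 138 148 157 117  38  12  41  65  88 126 138 134 134 134
  137 136]
 [140 136 137 143 140 147 153 161 132  59  15  37  76 134 155 150 123 105
  107 183]
 [140 141 146 146 144 154 127 112 119 124 115  97  78 105 115 111 103 210
  237 234]
 [145 148 149 148 152 133 110 113 119 101  82  78  76  82  95 104 109  93
   81 135]
 [145 146 147 152 125 106 114 108 111 100  75  78  84  86  72  69 100 101
  180 162]
 [197 114  99  79  88  96 136 136  99 102  98  89  73  51  62 104 111 101
  133 156]]
```

View pics/s25.png

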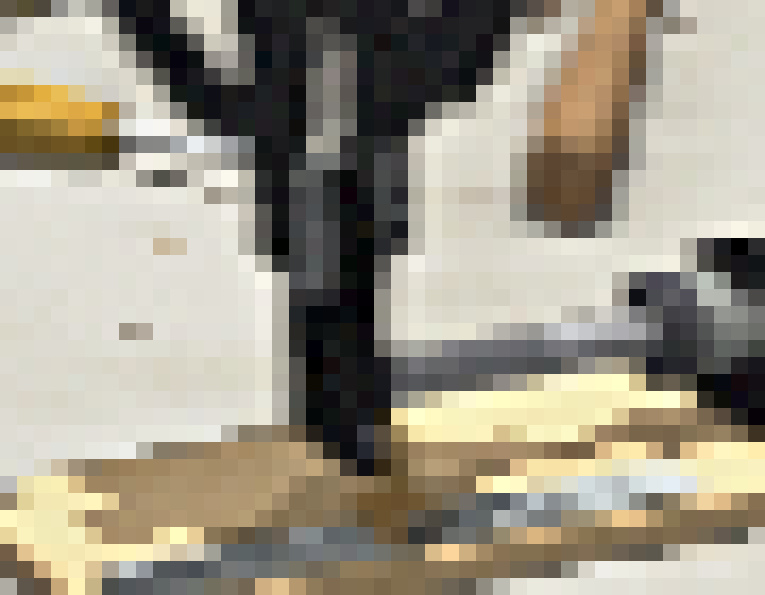

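View pics/t25.png

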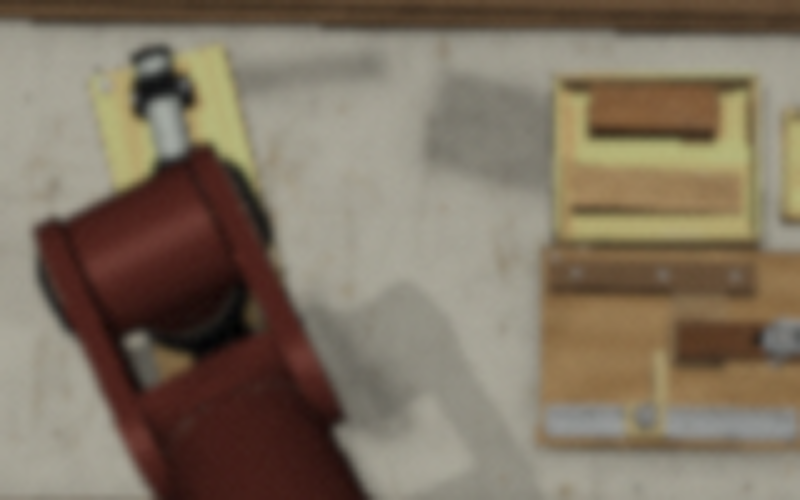

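```bash
python3 - <<'E'
from g import *
a=np.radians(16.45); gx=-np.array([np.cos(a),np.sin(a),0]); gy=np.array([np.sin(a),-np.cos(a),0])
_,K,T=img("side")
def onp(u,v,y):
    o,d=ray(K,T,u,v); s=(y-(o-C)@gy)/(d@gy); p=o+d*s; return (p-C)@gx
for l,r,v in ((254.58,260.28,206),(241.53,247.16,211)): print((onp(l,v,-.022)+onp(r,v,.022))/2)
print(onp(247.81,216,.037))
s=cv2.imread("pics/side0.png");print(s.mean(2).round().astype(int)[211:221,243:254])
E
```

```text
0.0039826359722693995
0.06708922973286827
0.0678144873158524
[[219 220 218 219 219 218 219 221 221 222 231]
 [220 222 221 223 223 224 225 226 224 225 230]
 [220 220 221 220 223 222 224 223 223 222 228]
 [211 213 216 222 196 210 230 225 223 223 222]
 [222 222 224 230 160 103 205 224 219 219 224]
 [221 220 222 230 179 124 210 229 225 224 227]
 [224 223 227 234 189  95 209 231 224 226 225]
 [223 228 222 214 162  93 207 233 227 222 224]
 [224 228 180 146 155 126 170 216 234 235 234]
 [219 225 183  85 111 132  97  55 159 237 188]]
```

Emit:
play_rows(
  motion=[
    [[1,0,-0.02,0,0,0,0],[1,0,-0.02,0,0,0,0],[1,0,-0.02,0,0,0,0],[1,0,-0.02,0,0,0,0],[1,0,-0.02,0,0,0,0],[1,0,-0.02,0,0,0,0]],
  ],
)

```text
t: 25.8
tool_pos: [0.4225, 0.3118, 0.069]
tool_rot: [1.89, 2.506, 0.011]
contact_force: [5.4, 1.0, -0.6]
opening: 0.0112
```

```bash
python3 - <<'E'
from g import *
o=ctrl.get_obs();p=o["tool_pos"];print(o["t"],"gauge",(p-C)@gx,(p-C)@gy,p[2],o["opening"],o["contact_force"])
t,K,T=img("side");crop(t,225,180,375,345,3.6,"s26.png")
E
```

```text
25.8 gauge 0.063657353577184 0.0005176664870402924 0.06897123497405162 0.011163869682874484 [ 5.41053523  0.97192428 -0.59335291]
```

View pics/s26.png

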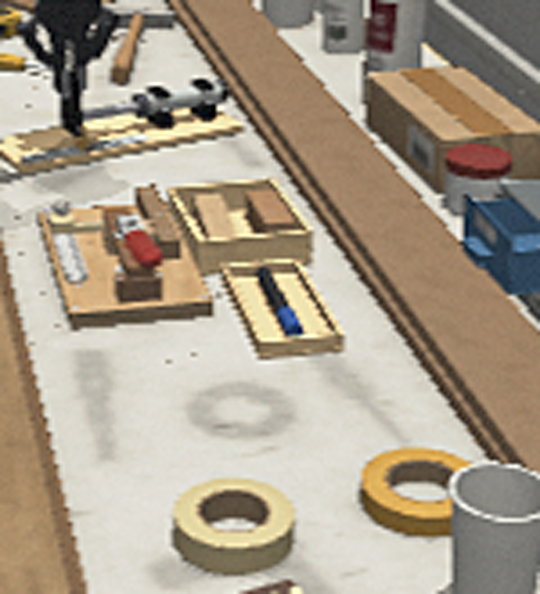

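Both wood pieces are in the box, the pen is flat in the tray, and both tape rolls are untouched. The tab is held steady at the mark, so I'm handing in.

```bash
python3 -c "
from station import ctrl
print(ctrl.finish_job())"
```

```text
the job is handed in; nothing more can be done
None
```

The job is handed in at about 26 s of the 67 s allowed, with the gripper still holding the tab at the brass mark.

- **Wood scraps:** the offcut and the wedge lie side by side on the bottom of the deeper box. I pushed the offcut about 1.5 cm towards the far wall to make room for the wedge. The last side and top pictures show both inside.
- **Marker pen:** it lies flat in the shallow tray.
- **Rod:** I gripped the tab across its thickness at 50 N and drew it out about 63 mm. It held steady for the last 0.75 s, with about 5.5 N of spring pull at the wrist.
- **Bystanders:** both tape rolls look untouched in the last side picture. The brass mark showed no visible shift. The arm never worked near the screwdriver, and I did no separate check on it at the end.

**Level check:** the two cameras differ slightly. The side view put the tab about 0.7 mm short of the blade, and the top view about 0.4 mm past it. I then moved it out a further 0.2 mm. The arm hid the mark from the top camera at the end, so the top figure comes from the picture taken before I gripped the tab. I put the uncertainty at about 2 mm.

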